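Seal-check the canisters and lock the carrier

ROBOT

A 7-joint arm with a two-finger parallel gripper is mounted at the origin on the work surface. World frame = base frame: x ahead of the robot, y to its left, z up, the work surface at z = 0. Lengths are in m, angles in degrees, forces in N, time in s.
With the tool pointing down it reaches from about 0.425 to 0.875 m from the base axis. Payload 4.7 kg.
Tool frame: the origin (TCP) lies at the very end of the fingers, on their centre line; the grasp point (between the pads) lies 19 mm behind it; z points along the fingers, y is the direction in which the jaws open and shut (so a half turn about z gives the same grasp; the last joint's range is limited). The gripper opens to 87 mm and grips with 3 to 60 N. Pads are 19 mm wide; open, the fingers measure 117 mm over their backs; the gripper's body (75 mm by 190 mm) begins 51 mm behind the grasp point.
Start: joints at [0.808, 18.392, -4.016, 83.108, 1.295, 78.541, -3.26], TCP at [0.65, -0, 0.223] pointing down, gripper open.
Joint ranges: [-163.93, 163.93], [-17.29, 119.83], [-79.2, 71.16], [3.27, 140.29], [-89.18, 269.18], [5.43, 117.66], [-154.24, 154.24]. Speed limits (degrees/s): [147.25, 147.25, 180, 180, 180, 180, 180].

INTERFACE

Orientations are given as [roll, pitch, yaw] about the fixed x, y, z axes, in that order (R = Rz(yaw) Ry(pitch) Rx(roll)).
In Python, from cell import monitor, imaging, ticket, spot_in, pinpoint gives the robot as it stands.
- The arm moves only by the tool servo_tool, never from a script. Its argument "targets" is a list of rows, each a list of 5 numbers: the opening in per cent of the stroke, from 0 (shut) to 100 (fully open), then the shift along the tool's x, y, z in m, then the turn about the tool's z in rad. In form: [[grip, dx, dy, dz, turn], ...]. A call has 1 to 5 rows; each row is the pose to reach, as a shift and turn from the pose commanded when the call began, along the tool's axes at that moment; what a row does not reach only later rows make up. A row lasts 1/8 s, in which the tool goes at most 62.5 mm and 10.7 degrees, less where a joint would pass 70% of its speed; a pose out of reach is approached as far as the arm can. A call with a gripper value outside its range is refused whole. The fingers move at their own pace and stop on an object; "grip_force" is the grip in N (left out, the last holds). Time passes only in rows, so rows that repeat a pose let the fingers close. It gives the time, the measured TCP pose, the force and the opening at its end, in the units of the state.
- monitor.get_obs(): the state, without advancing time (a new reading comes with each control period).
- imaging.read_camera(name): name is "scene" or "side" or "wrist"; returns a dict with "frame" (480x640x3 uint8, blue, green, red), "depth" (480x640 float32, m along the optical axis (not along the pixel's ray), 0 where there is no reading), "K" (3x3 intrinsics, pixels), "world_from_camera" (4x4, takes a point from camera to world coordinates). Camera axes: x right, y down, z forward; pixel columns grow to the right and rows downward; lengths in m; the calibration is good to about 2 mm. A picture is of the moment at which its call begins.
- ticket.sign_off(): hands the job in, once; it reports no verdict.
Trained networks look in the newest picture that a camera, given by its name, has taken for a name from the list of things; names that differ only in an ending like _2 or _b are one class to them, and where a whole thing is asked for, a point or a joint stands for the part that bears it (a point fixed in the world has none). Each returns a list of dicts, best first, with "confidence" (0 to 1); they miss things now and then, are a little off and sometimes report something else, mostly with a low value. They report only what shows in the picture. A call takes as long as a camera call. They do not tell look-alikes from the thing itself.
- spot_in(camera, label): "at" ([column, row] in pixels, amid what is visible of it).
- pinpoint(camera, label): "at" ([column, row] in pixels: a listed point, or the origin of a listed thing).
The state is a dict: "time_s": time; "qpos": joint angles; "joint_velocities": joint speeds; "effort": joint torques, N m; "tool_pos": TCP position; "tool_rot": TCP orientation; "force": force on the tool from outside, world axes, zero at the start; "wrist_torque": the same for the moment, N m; "grip_width": finger opening in m.
Only numpy, scipy, OpenCV 4.12 (cv2) and the standard library are available. Lean on these libraries where they do the work, as an engineer would, in place of code of your own. Each camera call takes 0.05 s, during which the arm holds its last target.

TASK

Check the canisters on the bench: press the button of each lid right down and let go, then stand the ones whose button stays down upright in the steel carrier and the ones whose button springs back, even part way, upright in the plain grey tub. Only when all are sorted, knock both of the carrier's lock pins fully down with the pounder, never touching the pins with the gripper itself, and stand the pounder back on its mat. Do not disturb the bowl, the bottle and the shaker.

Things in the scene. Friction and masses are not known exactly. Their poses are not given: they have to be found in the camera images.
- canister_a: Square food canister, 60 x 60 mm, bright metal with a grey lid, lid top 85 mm above its underside, 0.3 kg with a weighted base; all canisters look alike and four or five are present. Origin at the centre of its underside, z up, x and y square to its sides. It starts upright on the bench, its button up.
- button_a (a joint): Round white button, 34 mm across, mid-lid on canister_a. Metres pressed: 0 = up (top 97 mm above the canister's underside), 0.008 = right down (89 mm; takes up to 6 N). A good one snaps over half way and stays at 0.008 (pressed less, it returns to 0); a faulty one, let go, springs back and sticks near 0.003. Faults cannot be seen; pressing again changes nothing.
- canister_b: Square food canister, 60 x 60 mm, bright metal with a grey lid, lid top 85 mm above its underside, 0.3 kg with a weighted base; all canisters look alike and four or five are present. Origin at the centre of its underside, z up, x and y square to its sides. It starts upright on the bench, its button up.
- button_b (a joint): Round white button, 34 mm across, mid-lid on canister_b. Metres pressed: 0 = up (top 97 mm above the canister's underside), 0.008 = right down (89 mm; takes up to 6 N). A good one snaps over half way and stays at 0.008 (pressed less, it returns to 0); a faulty one, let go, springs back and sticks near 0.003. Faults cannot be seen; pressing again changes nothing.
- canister_c: Square food canister, 60 x 60 mm, bright metal with a grey lid, lid top 85 mm above its underside, 0.3 kg with a weighted base; all canisters look alike and four or five are present. Origin at the centre of its underside, z up, x and y square to its sides. It starts upright on the bench, its button up.
- button_c (a joint): Round white button, 34 mm across, mid-lid on canister_c. Metres pressed: 0 = up (top 97 mm above the canister's underside), 0.008 = right down (89 mm; takes up to 6 N). A good one snaps over half way and stays at 0.008 (pressed less, it returns to 0); a faulty one, let go, springs back and sticks near 0.003. Faults cannot be seen; pressing again changes nothing.
- canister_d: Square food canister, 60 x 60 mm, bright metal with a grey lid, lid top 85 mm above its underside, 0.3 kg with a weighted base; all canisters look alike and four or five are present. Origin at the centre of its underside, z up, x and y square to its sides. It starts upright on the bench, its button up.
- button_d (a joint): Round white button, 34 mm across, mid-lid on canister_d. Metres pressed: 0 = up (top 97 mm above the canister's underside), 0.008 = right down (89 mm; takes up to 6 N). A good one snaps over half way and stays at 0.008 (pressed less, it returns to 0); a faulty one, let go, springs back and sticks near 0.003. Faults cannot be seen; pressing again changes nothing.
- canister_e: Square food canister, 60 x 60 mm, bright metal with a grey lid, lid top 85 mm above its underside, 0.3 kg with a weighted base; all canisters look alike and four or five are present. Origin at the centre of its underside, z up, x and y square to its sides. It starts upright on the bench, its button up.
- button_e (a joint): Round white button, 34 mm across, mid-lid on canister_e. Metres pressed: 0 = up (top 97 mm above the canister's underside), 0.008 = right down (89 mm; takes up to 6 N). A good one snaps over half way and stays at 0.008 (pressed less, it returns to 0); a faulty one, let go, springs back and sticks near 0.003. Faults cannot be seen; pressing again changes nothing.
- carrier: Shallow dark steel tray fixed to the bench, 134 mm (its x) by 280 mm (its y) outside, walls 5 mm thick and 25 mm high, inner floor 5 mm up; room for three canisters in a row along its y. A block, 50 x 50 x 40 mm high, stands at each end, centred at its y = +-185 mm, with a lock pin on top. Origin at the centre of its underside, z up.
- pin_left (a joint): Stiff sprung lock pin on the carrier's +y block, steel head 32 mm across. Metres driven down: 0 = up (top 70 mm above the bench), 0.016 = fully down (top 54 mm). It gives at about 15 N, then snaps over half way and stays down; it cannot be raised again.
- pin_left_top (a point): Centre of the top face of pin_left, moves with it.
- pin_right (a joint): Stiff sprung lock pin on the carrier's -y block, steel head 32 mm across. Metres driven down: 0 = up (top 70 mm above the bench), 0.016 = fully down (top 54 mm). It gives at about 15 N, then snaps over half way and stays down; it cannot be raised again.
- pin_right_top (a point): Centre of the top face of pin_right, moves with it.
- tub: Shallow plain grey plastic tub for faulty canisters, fixed to the bench, 200 mm (its x) by 110 mm (its y) outside, walls 5 mm thick and 25 mm high, inner floor 5 mm up; room for two canisters one behind the other along its x. Origin at the centre of its underside, z up. It is on the left or right of the bench, across from the mat.
- mat: Black rubber mat, 120 x 120 x 6 mm, fixed to the bench. Origin at the centre of its underside. The pounder's place.
- pounder: Kitchen pounder: a solid steel disc 64 mm across and 22 mm thick with a black upright round handle, 26 mm across, from 22 to 107 mm above its flat striking underside; 0.45 kg. Origin at the centre of the underside, z along the handle. Starts standing on the mat.
- bowl: Bystander: steel bowl, 110 mm across, 50 mm high, beyond the carrier. Origin under its centre.
- bottle: Bystander: brown bottle, 56 mm across, 140 mm high, at the far left. Origin under its centre.
- shaker: Bystander: metal shaker, 48 mm across, 90 mm high, at the far right. Origin under its centre.
Mind the look-alikes: they are no part of the job. What is shaped like the pounder but pink, turquoise or yellow is not meant.

How it is judged:
By the outcome, as a careful person would: the job done as asked, in the order asked, and still so for the second after the job is handed in, with the robot touching nothing.
Of canister_a, canister_c, canister_d, canister_e only 3 to 4 are there at a start; the rules pass over those that are not, and their reading is None.
At some moment in a run one of canister_a, canister_b, canister_c, canister_d, canister_e may be knocked a few centimetres aside while the robot is not near it.
Once in a run the grip may slacken for a moment while it holds something.
It also fails if it takes over 208 s, if anything falls off the work surface, if the arm or the gripper's body presses on something with over 40 N, if the wrist force passes 120 N, or if a joint passes its speed limit or range.

## Working session

There is one attempt and no reset: what is moved stays moved. The work goes in short steps, Python scripts to look and compute and a tool call to move; the robot and the scene stay as the last step left them, time stands still between calls to the robot, and variables do not carry over. Pictures are saved under pics/ and viewed, and the job is handed in when it is done.

Besides the shell and the picture viewer there is one more tool, called after "Call:" as name([rows], argument=value, ...), one row to a line, values as JSON. servo_tool: Moves the arm, as the interface text tells. Its arguments: {"type":"object","properties":{"targets":{"type":"array","items":{"type":"array","items":{"type":"number"}}},"grip_force":{"type":"number"}},"required":["targets"]}

```bash
ls; mkdir -p pics
cat > h.py <<'E'
import numpy as np, cv2, sys
sys.path.insert(0,'.')
from cell import monitor, imaging, ticket, spot_in, pinpoint
def cam(n,save=None):
    c=imaging.read_camera(n)
    if save: cv2.imwrite('pics/'+save,c['frame'])
    return c
def cloud(c):
    d=c['depth'];K=c['K'];v,u=np.mgrid[0:480,0:640]
    P=np.stack([(u-K[0,2])/K[0,0]*d,(v-K[1,2])/K[1,1]*d,d],-1)
    T=c['world_from_camera'];W=P@T[:3,:3].T+T[:3,3];W[d==0]=np.nan
    return W
def obs():
    o=monitor.get_obs();print({k:np.round(o[k],4).tolist() for k in ('time_s','tool_pos','tool_rot','force','grip_width')});return o
E
python3 - <<'E'
from h import *
o=obs();print(o['qpos'])
for n in('scene','side'):
    c=cam(n,n+'0.png');T=c['world_from_camera'];print(n,np.round(T,3).tolist(),c['K'][0])
    for l in('canister_a','carrier','tub','mat','pounder','pin_left_top','pin_right_top'):
        print(l,[(np.round(x['at']).tolist(),round(x['confidence'],2)) for x in pinpoint(n,l)])
E
```

```text
pics
{'time_s': 0.0, 'tool_pos': [0.6495, -0.0001, 0.2215], 'tool_rot': [-179.8921, 0.0061, 90.0048], 'force': [-0.6279, 0.8549, 0.7776], 'grip_width': 0.087}
[ 0.80844194 18.43914274 -4.01508456 83.17426834  1.29525327 78.5397321
 -3.25613694]
scene [[0.153, 0.843, -0.515, 1.191], [0.988, -0.135, 0.071, -0.16], [-0.01, -0.52, -0.854, 1.147], [0.0, 0.0, 0.0, 1.0]] [464.63350258   0.         315.12005011]
canister_a [([335.0, 223.0], 0.93), ([409.0, 207.0], 0.9), ([371.0, 218.0], 0.89), ([256.0, 232.0], 0.61)]
carrier [([338.0, 269.0], 0.55)]
tub [([466.0, 220.0], 0.59)]
mat [([198.0, 254.0], 0.92)]
pounder [([145.0, 223.0], 0.93), ([198.0, 214.0], 0.76), ([202.0, 250.0], 0.73)]
pin_left_top [([406.0, 244.0], 0.69)]
pin_right_top [([268.0, 272.0], 0.61)]
side [[0.681, -0.427, 0.596, -0.426], [-0.733, -0.404, 0.548, -1.0], [0.007, -0.809, -0.588, 1.071], [0.0, 0.0, 0.0, 1.0]] [574.9630575   0.        313.8466074]
canister_a [([265.0, 268.0], 0.92), ([209.0, 239.0], 0.79), ([235.0, 258.0], 0.78), ([320.0, 308.0], 0.64), ([353.0, 260.0], 0.44)]
carrier [([302.0, 252.0], 0.81)]
tub [([192.0, 213.0], 0.85)]
mat [([376.0, 334.0], 0.61)]
pounder [([418.0, 362.0], 0.94), ([370.0, 329.0], 0.9), ([344.0, 364.0], 0.69), ([250.0, 196.0], 0.65), ([403.0, 391.0], 0.6)]
pin_left_top [([260.0, 207.0], 0.61)]
pin_right_top [([259.0, 212.0], 0.67), ([352.0, 257.0], 0.58)]
```

View pics/scene0.png

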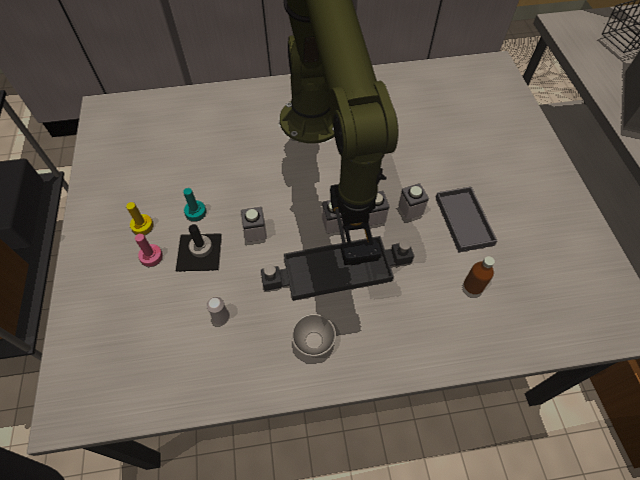

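View pics/side0.png

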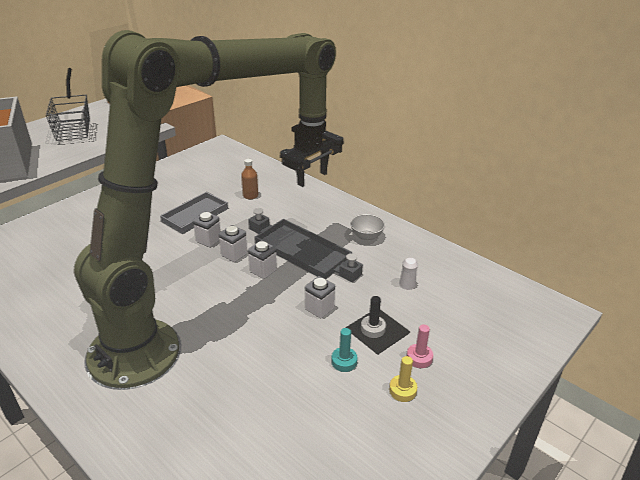

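The scene view shows four canisters at (253,220), (333,212), (377,205) and (414,198), and the carrier at (338,269). The tub is at (466,220) and the mat at (198,254), with the black-handled pounder on it at (200,243). The pounder look-alikes are yellow (140,222), turquoise (194,208) and pink (149,255), so the black one on the mat is the one I want.

```bash
cat >> h.py <<'E'
from scipy import ndimage
def heightmap(cams,res=0.002,x0=0.2,x1=1.05,y0=-0.6,y1=0.6):
    H=np.full((int((x1-x0)/res),int((y1-y0)/res)),-1.);
    for c in cams:
        W=cloud(c).reshape(-1,3);W=W[~np.isnan(W[:,0])]
        i=((W[:,0]-x0)/res).astype(int);j=((W[:,1]-y0)/res).astype(int)
        ok=(i>=0)&(i<H.shape[0])&(j>=0)&(j<H.shape[1])&(W[:,2]<0.16)
        np.maximum.at(H,(i[ok],j[ok]),W[ok,2])
    return H
def lids(c,zlo=0.078,zhi=0.092):
    W=cloud(c);m=(W[...,2]>zlo)&(W[...,2]<0.105)&(W[...,0]>0.25)&(W[...,0]<0.95)
    l,n=ndimage.label(m);out=[]
    for k in range(1,n+1):
        P=W[l==k]
        if len(P)<80: continue
        L=P[(P[:,2]<zhi)]
        r=cv2.minAreaRect((P[:,:2]*1000).astype(np.float32))
        b=P[P[:,2]>0.0935]
        out.append((len(P),np.round(r[0],1),np.round(r[1],1),round(r[2],1),np.round(b.mean(0)*1000,1) if len(b) else None,len(b), np.round(np.percentile(P[:,2],[30,95])*1000,1)))
    return out
E
python3 - <<'E'
from h import *
C={n:cam(n) for n in('scene','side')}
for n in C:
    print(n)
    for x in lids(C[n]): print(*x)
H=heightmap(C.values())
im=np.clip((H+0.005)/0.12*255,0,255).astype(np.uint8)
im[H<-0.5]=0
im=cv2.applyColorMap(im,cv2.COLORMAP_TURBO)
cv2.imwrite('pics/hm.png',im)
for n in C:
    W=cloud(C[n])
    for l in('carrier','tub','mat','pin_left_top','pin_right_top','pounder'):
        for x in pinpoint(n,l)[:4]:
            u,v=map(int,np.round(x['at'])); print(n,l,np.round(W[v,u],3),round(x['confidence'],2))
E
```

```text
scene
373 [428.  236.9] [64.  60.6] 12.6 [428.5 236.3  97.7] 93 [85.1 99. ]
205 [442.8 138.2] [42.9 72.6] 63.6 [438.2 127.8  98.2] 55 [ 85.5 100.2]
172 [442.8 -15.1] [63.8 28.6] 4.4 [442.1 -11.7  98. ] 21 [84.9 98.6]
410 [ 434.8 -230.1] [62.2 60.6] 0.9 [ 435.1 -230.2   98.3] 102 [ 85.7 100.1]
245 [704.1 337.3] [54.2 45. ] 47.2 [707.4 336.   98.7] 122 [ 89.5 103. ]
205 [ 683.  -344.8] [40.2 40.1] 86.4 [ 682.9 -341.8   94.9] 6 [84.1 92.9]
side
394 [ 763.6 2048.8] [369.3  66.6] 0.7 [ 757.1 2051.7   99.5] 167 [ 86.  103.5]
136 [690.  334.7] [45.  52.8] 40.2 [689.6 332.4  98.8] 53 [ 86.7 102.9]
223 [423.2 234.5] [61.7 67.9] 13.0 [423.2 233.4  96.1] 36 [82.5 97. ]
254 [430.8 119.5] [67.2 61.6] 4.1 [429.6 118.   96. ] 45 [82.  96.2]
275 [437.4  -3. ] [61.  64.5] 1.7 [437.1  -3.7  95.6] 56 [82.5 96.4]
97 [ 676.5 -347.1] [35.8 34.2] 49.1 None 0 [82.4 90. ]
355 [ 431.5 -233.1] [61.3 63.4] 89.9 [ 430.4 -230.6   95.8] 62 [82.4 96.6]
82 [ 458.1 -393.5] [16.5 24. ] 34.7 [ 456.6 -393.8   99.6] 38 [ 85.6 104.7]
98 [ 462.1 -536.3] [17. 26.] 35.8 [ 461.  -535.9   99.6] 46 [ 86.8 104.2]
108 [ 327.6 -40
[... 355 characters left out ...]
029] 0.78
scene pin_left_top [0.584 0.164 0.072] 0.65
scene pin_right_top [ 0.594 -0.204  0.068] 0.48
scene pounder [ 0.492 -0.387  0.033] 0.78
scene pounder [ 0.792 -0.117  0.008] 0.74
scene pounder [ 0.358 -0.397  0.028] 0.73
scene pounder [ 0.369 -0.548  0.027] 0.65
side carrier [ 0.579 -0.031  0.002] 0.6
side carrier [0.399 0.215 0.023] 0.16
side tub [ 0.49   0.398 -0.   ] 0.87
side mat [ 0.444 -0.413  0.02 ] 0.82
side mat [0.466 0.365 0.007] 0.36
side pin_left_top [nan nan nan] 0.59
side pin_right_top [ 0.599 -0.213  0.069] 0.43
side pounder [ 0.339 -0.578  0.024] 0.86
side pounder [ 0.448 -0.396  0.029] 0.71
side pounder [ 0.318 -0.414  0.022] 0.63
side pounder [0.4   0.21  0.025] 0.22
```

View pics/hm.png

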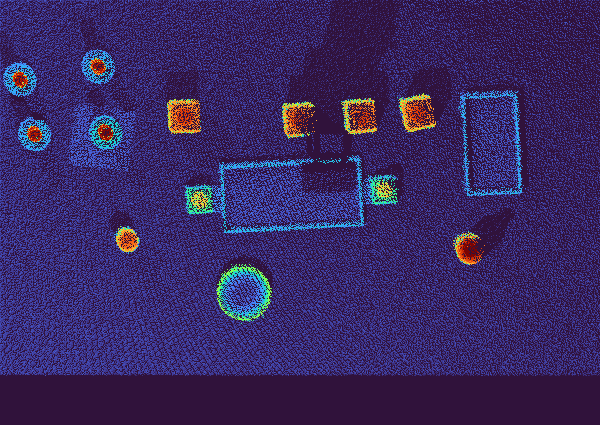

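Four canisters, spaced out well. I go to the middle one, with the gripper shutting on the way, and look through the wrist camera.

Call:
servo_tool([
  [0,-0.003,-0.21,0.05,0],
  [0,-0.003,-0.21,0.05,0],
  [0,-0.003,-0.21,0.05,0],
  [0,-0.003,-0.21,0.05,0],
  [0,-0.003,-0.21,0.05,0],
])

```text
time_s: 2.12
tool_pos: [0.4384, -0.0032, 0.1725]
tool_rot: [-180.0, 0.0, 90.0]
force: [1.3, 0.4, -0.2]
grip_width: 0.0451
```

Run:
```python
from h import *
obs()
c=cam('wrist','w1.png');print(np.round(c['world_from_camera'],3).tolist(),c['K'][0])
for x in lids(c): print(*x)
```

```text
{'time_s': 2.125, 'tool_pos': [0.4384, -0.0032, 0.1725], 'tool_rot': [-179.9993, 0.0187, 89.9959], 'force': [1.3216, 0.4475, -0.2012], 'grip_width': 0.0451}
[[1.0, -0.001, 0.0, 0.438], [-0.0, -0.958, -0.285, 0.075], [0.001, 0.285, -0.958, 0.334], [0.0, 0.0, 0.0, 1.0]] [419.79922242   0.         326.14211121]
9299 [433.5 114.5] [60.1 45.6] 4.7 [432.9 119.5  96.8] 3121 [84.7 97.6]
8730 [439.9   0. ] [60.2 60. ] 4.8 [439.9   0.7  96.9] 2363 [84.7 97.5]
```

View pics/w1.png

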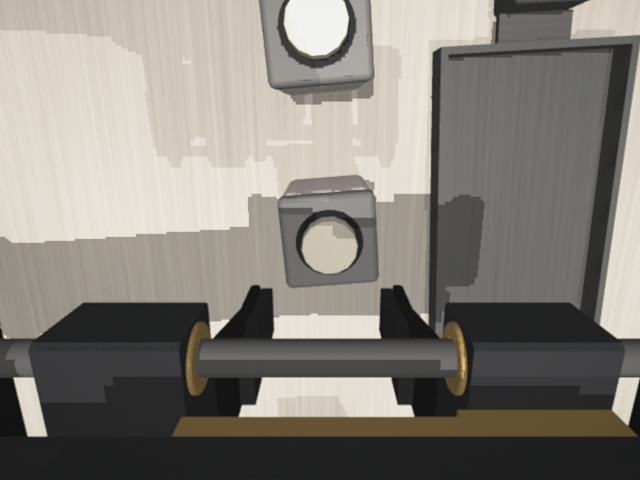

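The wrist view shows the canister at pixel (330,240), which works out to (0.440, 0.000), and the next one at (317,40), or (0.433, 0.117). Going down while the fingers shut, then pressing gently.

Call:
servo_tool([
  [0,0.003,0.001,0.06,0],
  [0,0.003,0.001,0.06,0],
  [0,0.003,0.001,0.06,0],
  [0,0.003,0.001,0.068,0],
  [0,0.003,0.001,0.072,0],
])

```text
time_s: 2.8
tool_pos: [0.4418, -0.0001, 0.1012]
tool_rot: [179.9, 0.0, 90.0]
force: [0.4, -0.1, 0.0]
grip_width: 0.0008
```

Call:
servo_tool([
  [0,0,0,0.004,0],
  [0,0,0,0.008,0],
  [0,0,0,0.011,0],
  [0,0,0,0.0125,0],
])

```text
time_s: 3.3
tool_pos: [0.4411, -0.0, 0.0892]
tool_rot: [-180.0, 0.0, 90.0]
force: [-5.7, 0.6, 17.7]
grip_width: 0.0008
```

Call:
servo_tool([
  [0,0,0,-0.05,0],
  [0,0.05,-0.004,-0.08,0],
  [0,0.112,-0.009,-0.08,0],
  [0,0.118,-0.009,-0.08,0],
  [0,0.118,-0.009,-0.08,0],
])

```text
time_s: 3.92
tool_pos: [0.4317, 0.1179, 0.1677]
tool_rot: [-180.0, 0.0, 90.1]
force: [-0.9, -0.2, -0.5]
grip_width: 0.0004
```

Run:
```python
from h import *
obs()
for n in('wrist','side','scene'):
    c=cam(n,'w2%s.png'%n)
    print(n)
    for x in lids(c):print(*x)
```

```text
{'time_s': 3.925, 'tool_pos': [0.4317, 0.1179, 0.1677], 'tool_rot': [-179.9669, 0.0445, 90.0763], 'force': [-0.8795, -0.1725, -0.4765], 'grip_width': 0.0004}
wrist
10698 [426.8 233.8] [60.2 54. ] 11.4 [426.2 236.4  96.8] 3665 [84.7 97.6]
9020 [432.9 121.8] [60.2 60.4] 4.9 [432.9 122.7  96.9] 2466 [84.7 97.5]
398 [434.1   8.5] [31.2 20.1] 65.5 None 0 [88.2 90.1]
side
225 [424.9 234.9] [65.2 64.5] 12.9 [423.7 235.3  95.6] 42 [82.  96.1]
246 [430.4 118.1] [64.3 64.2] 1.7 [430.2 118.8  95.8] 42 [82.5 96.8]
283 [437.2  -2.2] [63.5 64.3] 6.4 None 0 [81.7 88.8]
96 [ 679.  -345.6] [34.  35.5] 37.1 None 0 [82.3 88.8]
347 [ 431.1 -232.3] [62.2 63. ] 89.3 [ 431.7 -232.6   96. ] 69 [82.6 97.3]
83 [ 456.8 -395.2] [16.2 24.2] 37.3 [ 456.3 -393.5   99.2] 37 [ 85.3 103.4]
102 [ 461.4 -535.8] [19.6 25.6] 29.8 [ 462.2 -534.9  100.3] 47 [ 86.7 103.9]
108 [ 330.6 -406. ] [23.6 25. ] 19.0 [ 326.9 -406.6  100.6] 59 [ 88.6 104.4]
124 [ 354.8 -564.2] [19.8 26.8] 51.9 [ 353.4 -563.6  101. ] 68 [ 88.8 104.7]
scene
377 [428.6 237.2] [62.5 62.2] 13.0 [429.1 236.3  97.9] 99 [85.2 99.6]
382 [435.  121.7] [61.7 60.1] 5.1 [435.4 121.9  98.3] 96 [ 85.5 100.1]
391 [441.2   0.5] [65.2 60. ] 4.2 [444.7  -3.2  94.2] 7 [85.2 92.1]
400 [ 434.7 -230. ] [60.7 60.3] 2.3 [ 435.6 -230.1   98.6] 107 [ 86.2 100.5]
234 [702.4 337.9] [54.6 46. ] 36.2 [707.4 334.6  98.5] 120 [ 89.4 103.1]
200 [ 683.6 -344.9] [40.1 39.6] 86.0 [ 679.1 -347.1   94.4] 6 [85.1 92.6]
```

View pics/w2side.png

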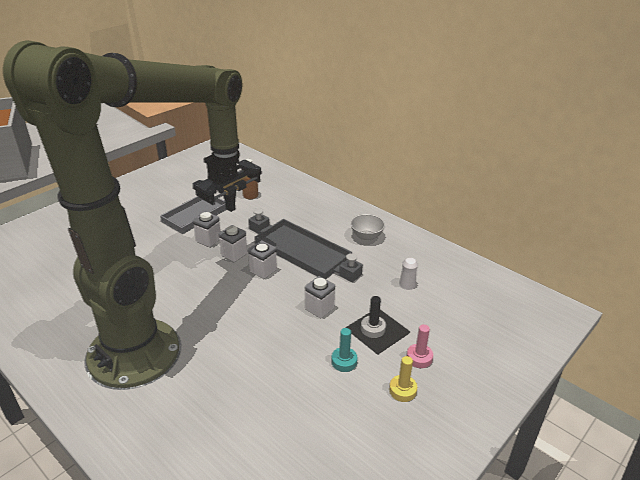

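The side view shows the pressed lid (pixel 262,246) at button height 89 mm, so it stayed down and that canister is good. Next I press canister B.

Call:
servo_tool([
  [0,0.002,0.001,0.06,0],
  [0,0.002,0.001,0.067,0],
  [0,0.002,0.001,0.073,0],
  [0,0.002,0.001,0.0775,0],
  [0,0.002,0.001,0.08,0],
])

```text
time_s: 4.7
tool_pos: [0.4342, 0.1202, 0.0892]
tool_rot: [179.9, -0.0, 90.0]
force: [-3.1, -1.5, 18.0]
grip_width: 0.0004
```

Call:
servo_tool([
  [0,0,0,-0.05,0],
  [0,0.05,-0.003,-0.05,0],
  [0,0.11,-0.006,-0.05,0],
  [0,0.115,-0.006,-0.02,0],
  [0,0.115,-0.006,-0.015,0],
])

```text
time_s: 5.32
tool_pos: [0.4259, 0.2351, 0.1019]
tool_rot: [-179.9, 0.1, 90.1]
force: [0.2, -0.6, 0.6]
grip_width: 0.0004
```

Call:
servo_tool([
  [0,0,0,0.005,0],
  [0,0,0,0.009,0],
  [0,0,0,0.0125,0],
  [0,0,0,0.015,0],
])

```text
time_s: 5.82
tool_pos: [0.4279, 0.2343, 0.0892]
tool_rot: [179.9, 0.0, 89.9]
force: [-4.9, -5.1, 22.7]
grip_width: 0.0007
```

Call:
servo_tool([
  [0,0,0,-0.05,0],
  [0,-0.06,0.01,-0.07,0],
  [0,-0.12,0.015,-0.07,0],
  [0,-0.18,0.015,-0.07,0],
  [0,-0.24,0.015,-0.07,0],
])

```text
time_s: 6.45
tool_pos: [0.4421, -0.0069, 0.1582]
tool_rot: [179.9, -0.0, 90.0]
force: [1.7, -1.1, -0.6]
grip_width: 0.0006
```

Call:
servo_tool([
  [0,-0.06,-0.003,0,0],
  [0,-0.12,-0.007,0,0],
  [0,-0.18,-0.009,0,0],
  [0,-0.225,-0.009,0,0],
  [0,-0.225,-0.009,0,0],
])

```text
time_s: 7.08
tool_pos: [0.4321, -0.234, 0.1579]
tool_rot: [180.0, 0.1, 89.6]
force: [-0.5, 0.9, -0.7]
grip_width: 0.0006
```

Run:
```python
from h import *
obs()
for n in('wrist','side','scene'):
    c=cam(n,'w3%s.png'%n)
    print(n)
    for x in lids(c):print(*x)
```

```text
{'time_s': 7.075, 'tool_pos': [0.4321, -0.234, 0.1579], 'tool_rot': [179.9818, 0.0738, 89.595], 'force': [-0.5245, 0.9292, -0.6934], 'grip_width': 0.0006}
wrist
9394 [ 433.4 -230.6] [60.2 59.6] 1.6 [ 433.3 -230.1   96.9] 2646 [84.7 97.5]
side
209 [ 673.9 2046.9] [188.8  61.3] 4.8 [ 680.6 2052.9   99.3] 89 [ 86.9 103.7]
125 [690.5 332.8] [41.2 52.4] 54.6 [688.5 330.4  98.9] 50 [ 86.5 102.8]
226 [425.1 236.1] [64.4 65.8] 11.6 [416.9 237.7  94.4] 9 [81.7 93.2]
243 [430.2 121. ] [66.9 63.6] 6.7 None 0 [81.8 89.5]
278 [435.7  -2.1] [65.3 64.4] 5.6 None 0 [81.9 89.2]
95 [ 677.7 -347.9] [38.2 33.5] 61.8 None 0 [82.4 90. ]
351 [ 431.1 -233.7] [64.  61.6] 89.8 [ 430.2 -232.5   96.2] 64 [82.4 96.9]
80 [ 458.1 -394. ] [14.6 24.2] 34.0 [ 456.7 -394.8   98.9] 34 [ 84.7 102.9]
105 [ 463.7 -535.1] [21.6 24.1] 53.5 [ 461.8 -535.1  100.5] 51 [ 86.9 104.5]
117 [ 331.2 -405.4] [26.8 26. ] 75.2 [ 328.6 -407.   100.7] 65 [ 88.  104.5]
90 [ 350.5 -563.4] [16.  25.3] 20.2 [ 350.3 -564.7   98.9] 42 [ 86.3 102.7]
scene
378 [428.8 236.6] [61.2 62. ] 10.3 [427.4 237.1  95.9] 61 [85. 97.]
380 [433.5 122.4] [65.1 60.1] 3.8 [429.1 114.3  94.3] 4 [85.3 91.8]
391 [4.425e+02 3.000e-01] [62.8 59.9] 4.9 [440.9   0.5  94.7] 6 [85.5 92.2]
347 [ 439.8 -230. ] [52.4 59.8] 2.7 [ 437.4 -230.2   98.6] 94 [ 85.9 100.6]
243 [705.2 336.7] [54.2 40.4] 51.1 [706.9 333.7  98.8] 122 [ 88.8 103.1]
198 [ 683.1 -343.9] [38.1 40.2] 45.3 [ 682.7 -342.4   94.8] 5 [84.6 92.6]
```

View pics/w3scene.png

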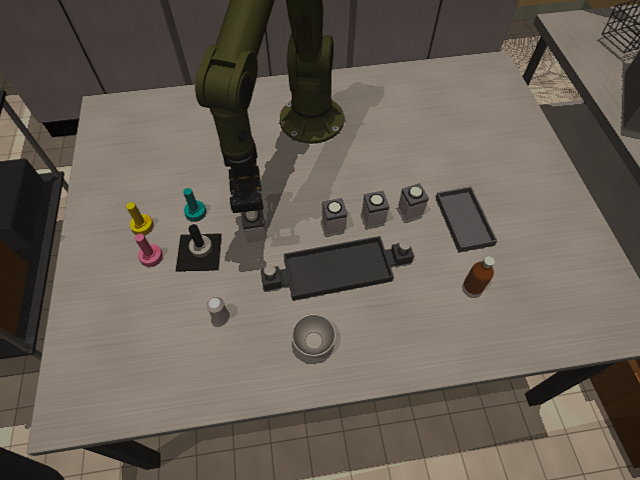

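In the scene view the left canister (414,198) still stands at about 94 mm, so it is faulty. B (376,206) is down at 89 mm, so it is good. Now the last one, D.

Call:
servo_tool([
  [0,0.003,0.001,0.05,0],
  [0,0.003,0.001,0.058,0],
  [0,0.003,0.001,0.063,0],
  [0,0.003,0.001,0.0675,0],
  [0,0.003,0.001,0.07,0],
])

```text
time_s: 7.85
tool_pos: [0.4347, -0.2265, 0.0894]
tool_rot: [179.9, -0.0, 90.0]
force: [-5.9, 6.8, 20.9]
grip_width: 0.0005
```

Call:
servo_tool([
  [0,0,0,-0.05,0],
  [50,0,0,-0.08,0],
  [100,0,0,-0.08,0],
])

```text
time_s: 8.22
tool_pos: [0.4364, -0.2285, 0.1714]
tool_rot: [179.6, 0.2, 90.0]
force: [-0.0, -0.3, -0.6]
grip_width: 0.0132
```

Run:
```python
from h import *
obs()
C={}
for n in('wrist','side','scene'):
    C[n]=cam(n,'w4%s.png'%n)
    print(n)
    for x in lids(C[n]):
        if x[1][0]<450: print(*x)
# trays: rims z 0.02..0.03
for n in('side','scene'):
    W=cloud(C[n]);m=(W[...,2]>0.017)&(W[...,2]<0.032)
    for nm,(xa,xb,ya,yb) in dict(carrier=(0.48,0.70,-0.165,0.135),tub=(0.36,0.62,0.3,0.48)).items():
        q=m&(W[...,0]>xa)&(W[...,0]<xb)&(W[...,1]>ya)&(W[...,1]<yb)
        P=W[q][:,:2]*1000
        r=cv2.minAreaRect(P.astype(np.float32));print(n,nm,len(P),np.round(r[0],1),np.round(r[1],1),round(r[2],1))
    for nm,(ya,yb) in dict(L=(0.12,0.22),R=(-0.25,-0.16)).items():
        q=(W[...,2]>0.062)&(W[...,2]<0.078)&(W[...,0]>0.53)&(W[...,0]<0.65)&(W[...,1]>ya)&(W[...,1]<yb)
        P=W[q];print(n,'pin',nm,len(P),np.round((np.min(P,0)+np.max(P,0))/2,4),np.round(np.median(P,0),4))
        q=(W[...,2]>0.035)&(W[...,2]<0.045)&(W[...,0]>0.53)&(W[...,0]<0.65)&(W[...,1]>ya-.02)&(W[...,1]<yb+.02)
        r=cv2.minAreaRect((W[q][:,:2]*1000).astype(np.float32));print('  block',np.round(r[0],1),np.round(r[1],1),round(r[2],1))
```

```text
{'time_s': 8.225, 'tool_pos': [0.4364, -0.2285, 0.1714], 'tool_rot': [179.5903, 0.1859, 89.9779], 'force': [-0.0449, -0.2645, -0.5557], 'grip_width': 0.0132}
wrist
8365 [ 433.1 -230.4] [59.8 59.6] 1.7 [ 433.3 -230.6   94.1] 1311 [84.7 94.2]
side
225 [423.9 233.9] [63.7 66.9] 8.7 [422.7 228.1  95.3] 9 [81.6 93. ]
249 [430.2 119.7] [65.8 67.1] 6.6 [420.6 122.3  94.5] 1 [81.2 88.6]
265 [438.1  -3.3] [63.1 65.9] 3.0 None 0 [82.2 88.9]
355 [ 430.8 -232.9] [66.8 61.1] 5.8 [ 428.6 -231.6   94.6] 20 [82.1 93.5]
93 [ 326.2 -409.4] [14.1 24.3] 36.4 [ 324.7 -409.    99.7] 42 [ 88.7 103.2]
125 [ 353.1 -561.5] [21.3 24.5] 2.6 [ 353.  -562.5  100.9] 66 [ 87.5 104.6]
scene
373 [428.1 237.5] [62.8 60.8] 10.4 [430.3 235.5  95.7] 75 [85.  96.5]
384 [433.7 122.4] [63.3 59.8] 4.0 [433.8 121.4  94.3] 9 [85.3 92.3]
394 [441.4   0.5] [61.7 60.9] 6.1 [442.5   1.3  94.3] 8 [85.2 92. ]
397 [ 436.3 -230.1] [61.6 59.1] 89.6 [ 435.6 -230.2   96.2] 81 [86.  96.9]
side carrier 422 [588.7 -12.7] [143.9 295.2] 3.1
side tub 264 [486.4 381.8] [207.9 123.6] 4.1
side pin L 53 [0.5783 0.1689 0.0689] [0.5775 0.1668 0.067 ]
  block [576.9 166.4] [52.3 55.1] 2.6
side pin R 70 [ 0.599  -0.2006  0.0682] [ 0.5973 -0.2023  0.0682]
  block [ 597.5 -203.2] [53.3 52.6] 7.6
scene carrier 872 [591.1 -14.6] [139.2 301.6] 3.1
scene tub 539 [488.6 384.8] [203.  113.9] 2.6
scene pin L 97 [0.5825 0.1688 0.0699] [0.583  0.1688 0.0707]
  block [581.7 169. ] [51.  50.5] 2.6
scene pin R 104 [ 0.6021 -0.2003  0.0717] [ 0.6032 -0.2003  0.0723]
  block [ 602.  -199.9] [52.7 49.6] 3.4
```

D's button sticks at 94 mm, so it is faulty. Canisters A and D go in the tub, and B and C in the carrier. I pick D first.

Call:
servo_tool([
  [100,-0.0035,-0.001,0,-0.03],
  [100,-0.0035,-0.001,0,-0.03],
  [100,-0.0035,-0.001,0.02,-0.03],
  [100,-0.0035,-0.001,0.04,-0.03],
  [100,-0.0035,-0.001,0.05,-0.03],
], grip_force=25)

```text
time_s: 9.0
tool_pos: [0.4321, -0.23, 0.1164]
tool_rot: [-179.9, -0.1, 91.7]
force: [-0.5, 0.4, -0.1]
grip_width: 0.0745
```

Call:
servo_tool([
  [100,0,0,0,0],
  [100,0,0,0.03,0],
  [100,0,0,0.06,0],
  [100,0,0,0.0775,0],
  [60,0,0,0.0775,0],
])

```text
time_s: 9.62
tool_pos: [0.4325, -0.2303, 0.04]
tool_rot: [-179.9, -0.0, 91.7]
force: [-0.3, -0.5, 0.8]
grip_width: 0.0822
```

Call:
servo_tool([
  [50,0,0,0,0],
  [50,0,0,0,0],
  [50,0,0,0,0],
  [50,0,0,0,0],
])

```text
time_s: 10.12
tool_pos: [0.4338, -0.2309, 0.0416]
tool_rot: [179.9, 0.0, 91.7]
force: [-0.6, 0.7, 6.1]
grip_width: 0.0597
```

Call:
servo_tool([
  [50,0,0,-0.03,0],
  [50,0,0,-0.07,0],
  [50,0,0,-0.11,0],
  [50,0.02,0.01,-0.13,0],
  [50,0.065,0.02,-0.13,0],
], grip_force=40)

```text
time_s: 10.75
tool_pos: [0.452, -0.1665, 0.1723]
tool_rot: [179.8, 0.1, 91.5]
force: [0.9, 2.2, -2.1]
grip_width: 0.0599
```

Call:
servo_tool([
  [50,0.055,0.02,0,0],
  [50,0.11,0.04,0,0],
  [50,0.165,0.06,0,0],
  [50,0.22,0.08,0,0],
  [50,0.275,0.095,0,0],
])

```text
time_s: 11.38
tool_pos: [0.5378, 0.1143, 0.1699]
tool_rot: [-180.0, 0.0, 91.7]
force: [1.0, -0.1, -2.0]
grip_width: 0.0601
```

Call:
servo_tool([
  [50,0.055,0,0,0],
  [50,0.11,0,0,0],
  [50,0.165,0.002,0,0],
  [50,0.22,0.004,0,0],
  [50,0.2725,0.004,0,-0.023],
])

```text
time_s: 12.0
tool_pos: [0.5331, 0.3866, 0.1695]
tool_rot: [-179.9, 0.0, 93.1]
force: [1.0, -0.7, -3.1]
grip_width: 0.0599
```

```bash
cat >> h.py <<'E'
def shift(cur,yaw,tgt,tyaw):
    p=np.radians(yaw);d=np.array(tgt)-np.array(cur)
    return np.round([d[0]*np.cos(p)+d[1]*np.sin(p), d[0]*np.sin(p)-d[1]*np.cos(p), -d[2], -np.radians(tyaw-yaw)],4)
E
python3 - <<'E'
from h import *
obs()
C={}
for n in('wrist','side'):
    C[n]=cam(n,'w5%s.png'%n)
    print(n)
    for x in lids(C[n]):
        if x[1][0]<450: print(*x)
W=cloud(C['wrist']);m=(W[...,2]>0.019)&(W[...,2]<0.031)&(W[...,1]>0.3)&(W[...,0]>.3)&(W[...,0]<.7)
r=cv2.minAreaRect((W[m][:,:2]*1000).astype(np.float32));print(r,m.sum())
E
```

```text
{'time_s': 12.0, 'tool_pos': [0.5331, 0.3866, 0.1695], 'tool_rot': [-179.9349, 0.0498, 93.0608], 'force': [1.0113, -0.6825, -3.1206], 'grip_width': 0.0599}
wrist
side
228 [424.  235.1] [63.6 64.5] 10.8 [420.8 231.8  94.4] 19 [82.2 93.9]
246 [430.1 118.6] [63.2 63.9] 6.7 None 0 [82.  88.9]
276 [437.6  -2.6] [65.4 64.9] 3.4 None 0 [81.6 89.2]
100 [ 329.5 -408.4] [20.3 25.4] 62.6 [ 328.8 -408.5  100.5] 51 [ 88.3 104.3]
117 [ 356.6 -561.5] [25.3 25. ] 68.5 [ 354.4 -565.1  100.9] 63 [ 88.5 104.5]
((542.1956787109375, 385.2613525390625), (314.1312561035156, 116.35063171386719), 0.7504560351371765) 5043
```

View pics/w5wrist.png

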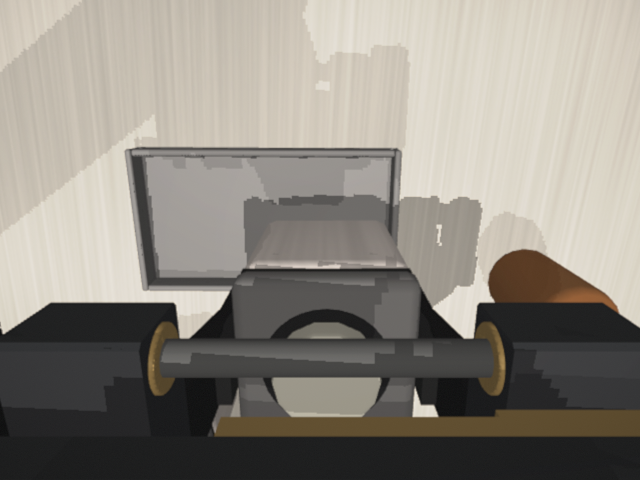

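View pics/w5side.png

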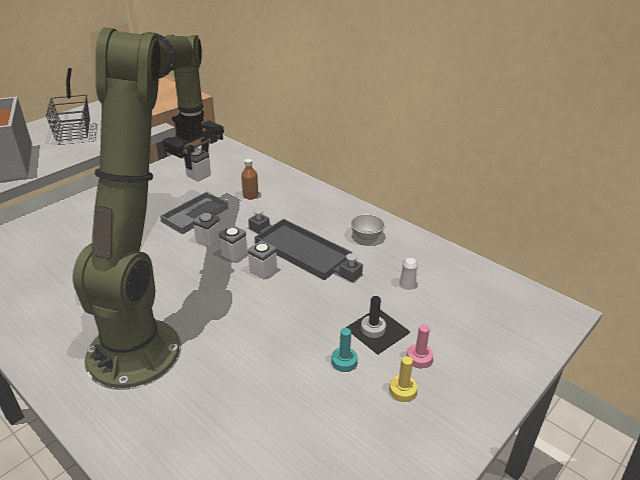

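The wrist view shows the tub (rim from pixel 130,150 to 400,290) under and ahead of the held canister, with the bottle well off at (545,285). I fit the tub's rim to this picture.

Run:
```python
from h import *
c=cam('wrist');W=cloud(c);z=W[...,2]
m=(z>0.0215)&(z<0.029)
v,u=np.mgrid[0:480,0:640]
m&=(u>100)&(u<415)&(v>140)&(v<300)&~((u>235)&(v>215))
cv2.imwrite('pics/m.png',(m*255).astype(np.uint8))
P=W[m][:,:2]
th=np.radians(3.0)
for th in np.radians([1.5,2.5,3,3.5]):
    R=np.array([[np.cos(th),np.sin(th)],[-np.sin(th),np.cos(th)]]);Q=P@R.T
    lo=np.percentile(Q,0.7,0);hi=np.percentile(Q,99.3,0);c0=(lo+hi)/2
    print(np.degrees(th),(hi-lo).round(4),(R.T@c0).round(4))
```

```text
1.5000000000000002 [0.1985 0.1125] [0.4862 0.3846]
2.5 [0.1986 0.1099] [0.4868 0.3846]
3.0000000000000004 [0.1989 0.1091] [0.4869 0.3848]
3.5 [0.1993 0.1093] [0.4869 0.3854]
```

Call:
servo_tool([
  [50,0.001,0,0.05,0],
  [50,0.001,0,0.09,0],
  [50,0.001,0,0.112,0],
  [50,0.001,0,0.12,0],
  [50,0.001,0,0.124,0],
])

```text
time_s: 12.78
tool_pos: [0.5339, 0.3855, 0.0467]
tool_rot: [180.0, 0.0, 93.0]
force: [-5.4, -6.5, 16.1]
grip_width: 0.0595
```

Call:
servo_tool([
  [50,0,0,0.0015,0],
  [85,0,0,0.0015,0],
  [85,0,0,0.0015,0],
  [85,0,0,0.0015,0],
])

```text
time_s: 13.28
tool_pos: [0.5338, 0.3867, 0.0455]
tool_rot: [179.9, -0.0, 93.0]
force: [0.1, -0.3, -0.5]
grip_width: 0.0732
```

```bash
python3 -c "
from h import *
print(shift((.533,.386,.0455),93,(.4265,.235,.166),101.3))"
```

```text
[-0.1452 -0.1143 -0.1205 -0.1449]
```

Call:
servo_tool([
  [100,0,0,-0.04,0],
  [100,0,0,-0.09,0],
  [100,-0.03,-0.025,-0.12,0],
  [100,-0.075,-0.06,-0.12,-0.07],
  [100,-0.115,-0.09,-0.12,-0.145],
])

```text
time_s: 13.9
tool_pos: [0.449, 0.2656, 0.1656]
tool_rot: [179.9, -0.0, 101.5]
force: [-0.8, -0.3, -0.2]
grip_width: 0.0875
```

Call:
servo_tool([
  [100,-0.0305,-0.0237,0,0],
  [100,-0.0305,-0.0237,0,0],
])

```text
time_s: 14.15
tool_pos: [0.4321, 0.2294, 0.1654]
tool_rot: [179.9, 0.1, 101.1]
force: [0.3, 1.3, 0.3]
grip_width: 0.087
```

Run:
```python
from h import *
o=obs()
C={}
for n in('wrist','side'):
    C[n]=cam(n,'w6%s.png'%n)
    print(n)
    for x in lids(C[n]):
        if x[1][0]<550: print(*x)
```

```text
{'time_s': 14.15, 'tool_pos': [0.4321, 0.2294, 0.1654], 'tool_rot': [179.9496, 0.0853, 101.1461], 'force': [0.2633, 1.3012, 0.3069], 'grip_width': 0.087}
wrist
8125 [533.9 372.8] [60.5 35.4] 3.1 [533.5 377.4  98.5] 2103 [89.4 99.5]
9344 [426.1 237.3] [60.2 59.6] 11.5 [426.2 237.1  94.1] 1417 [84.7 94.2]
3969 [433.2 116.9] [61.2 47.7] 6.8 None 0 [85.2 89.7]
side
148 [533.2 374.6] [74.1 50.1] 24.9 [531.6 377.4  96.8] 36 [86.4 98.7]
226 [424.9 234.1] [63.8 67.4] 15.1 [413.9 227.8  95.1] 3 [81.6 92.3]
248 [431.2 119.8] [65.4 63.4] 5.0 None 0 [81.6 88.4]
281 [437.6  -2.1] [64.  62.9] 1.8 None 0 [81.6 88.9]
83 [ 456.7 -393.8] [16.5 24.2] 30.3 [ 456.8 -393.6  100. ] 36 [ 86.6 104.1]
102 [ 463.3 -536.1] [21.  26.5] 37.4 [ 461.9 -535.2  100.2] 53 [ 88.9 104.3]
99 [ 327.5 -408.9] [17.9 24.4] 40.5 [ 325.7 -408.5   99.6] 53 [ 87.4 104.5]
129 [ 354.5 -563.1] [21.6 25.1] 32.7 [ 354.1 -563.6  101. ] 73 [ 88.2 104.5]
```

View pics/w6wrist.png

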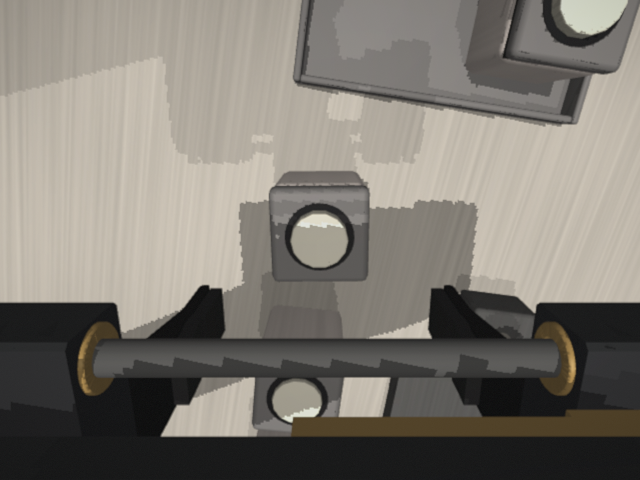

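D stands in the tub (wrist pixel 585,10). A is unmoved at (320,240).

```bash
python3 -c "
from h import *
print(shift((.432,.2295,.1655),101.2,(.4262,.2365,.041),101.4))
print(shift((.4262,.2365,.16),101.4,(.441,.382,.046),93.))"
```

```text
[ 0.008  -0.0043  0.1245 -0.0035]
[0.1397 0.0433 0.114  0.1466]
```

Call:
servo_tool([
  [100,0.008,-0.004,0.04,-0.003],
  [100,0.008,-0.004,0.08,-0.003],
  [100,0.008,-0.004,0.11,-0.003],
  [100,0.008,-0.004,0.1245,-0.003],
  [60,0.008,-0.004,0.1245,-0.003],
])

```text
time_s: 14.88
tool_pos: [0.4267, 0.2398, 0.0399]
tool_rot: [-179.9, -0.0, 101.6]
force: [0.1, -0.0, 0.1]
grip_width: 0.0828
```

Call:
servo_tool([
  [50,0,0,0,0],
  [50,0,0,0,0],
  [50,0,0,0,0],
  [50,0,0,-0.01,0],
  [50,0,0,-0.04,0],
])

```text
time_s: 15.5
tool_pos: [0.4255, 0.238, 0.0795]
tool_rot: [-179.8, 0.1, 101.5]
force: [0.4, 0.8, -3.7]
grip_width: 0.0596
```

Call:
servo_tool([
  [50,0,0,-0.04,0],
  [50,0.04,0.012,-0.06,0.03],
  [50,0.09,0.026,-0.06,0.09],
  [50,0.13,0.04,-0.06,0.147],
  [50,0.1397,0.0433,-0.06,0.147],
])

```text
time_s: 16.12
tool_pos: [0.4405, 0.3879, 0.1405]
tool_rot: [-180.0, -0.1, 93.3]
force: [-0.0, -0.6, -4.9]
grip_width: 0.0599
```

Run:
```python
from h import *
o=obs()
c=cam('wrist','w7.png')
for x in lids(c): print(*x)
```

```text
{'time_s': 16.125, 'tool_pos': [0.4405, 0.3879, 0.1405], 'tool_rot': [-179.9699, -0.1141, 93.3071], 'force': [-0.0185, -0.559, -4.9131], 'grip_width': 0.0599}
9705 [533.3 386. ] [60.1 59.8] 2.8 [532.1 389.2  98.7] 2677 [89.6 99.6]
```

View pics/w7.png

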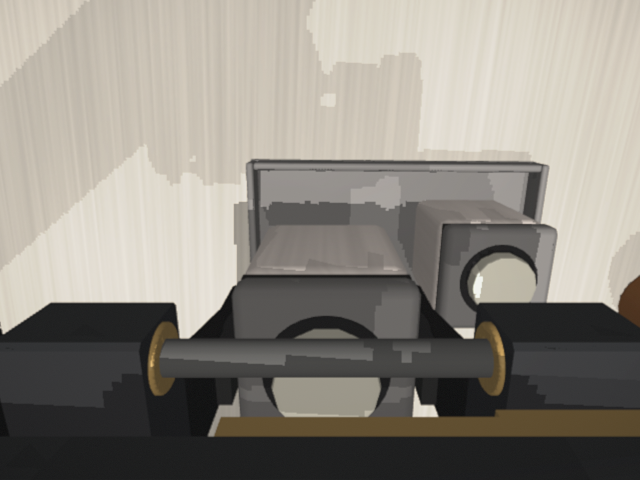

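Call:
servo_tool([
  [50,-0.004,0,0.04,0],
  [50,-0.004,0,0.07,0],
  [50,-0.004,0,0.085,0],
  [50,-0.004,0,0.092,0],
  [50,-0.004,0,0.0955,0],
])

```text
time_s: 16.8
tool_pos: [0.4423, 0.3805, 0.0465]
tool_rot: [180.0, 0.0, 93.1]
force: [-4.1, -4.3, 14.3]
grip_width: 0.0601
```

Call:
servo_tool([
  [80,0,0,0,0],
  [80,0,0,0,0],
  [80,0,0,0,0],
  [80,0,0,-0.03,0],
  [85,0,0,-0.08,0],
])

```text
time_s: 17.42
tool_pos: [0.4407, 0.3797, 0.1243]
tool_rot: [-179.8, 0.1, 93.1]
force: [0.8, -0.8, -0.4]
grip_width: 0.0725
```

```bash
python3 -c "
from h import *
o=obs()
print(shift(o['tool_pos'],o['tool_rot'][2],(.433,.120,.166),95.))
c=cam('scene','s8.png');
for x in lids(c): print(*x)
"
```

```text
{'time_s': 17.425, 'tool_pos': [0.4407, 0.3797, 0.1243], 'tool_rot': [-179.8205, 0.1192, 93.1027], 'force': [0.8428, -0.8484, -0.4085], 'grip_width': 0.0725}
[-0.2589 -0.0218 -0.0417 -0.0331]
365 [443.9 377.6] [60.8 59.6] 4.8 [444.7 375.3  98.6] 121 [ 89.3 101.4]
385 [434.2 122.6] [66.5 60.4] 5.3 [439.  122.5  94.5] 8 [85.1 92.2]
388 [4.411e+02 3.000e-01] [64.6 59.7] 4.3 [444.8   6.9  94.3] 5 [85.7 92.2]
440 [535.7 384.8] [62.  61.4] 1.8 [536.7 383.8  98.2] 154 [ 89.3 101.8]
238 [704.9 337. ] [54.5 44.6] 48.2 [706.6 335.   98.5] 121 [ 89.  103.5]
197 [ 683.3 -344.5] [39.4 39.6] 38.5 [ 686.9 -347.7   94.2] 4 [84.9 92.7]
```

Both faulty ones are in the tub. On to B, looking again before the grasp.

Call:
servo_tool([
  [100,-0.03,0,-0.042,0],
  [100,-0.09,-0.005,-0.042,0],
  [100,-0.15,-0.01,-0.042,-0.015],
  [100,-0.21,-0.018,-0.042,-0.033],
  [100,-0.259,-0.022,-0.042,-0.033],
])

```text
time_s: 18.1
tool_pos: [0.4337, 0.1185, 0.1675]
tool_rot: [179.9, 0.0, 94.9]
force: [-0.0, 0.4, -0.4]
grip_width: 0.0872
```

Call:
servo_tool([
  [100,0,0,0,0],
])

```text
time_s: 18.23
tool_pos: [0.4342, 0.1168, 0.1674]
tool_rot: [179.9, 0.1, 94.6]
force: [0.1, 0.7, 0.3]
grip_width: 0.0871
```

Run:
```python
from h import *
o=obs()
c=cam('wrist','w9.png')
for x in lids(c): print(*x)
print(shift(o['tool_pos'],o['tool_rot'][2],(.4325,.1215,.041),95.))
```

```text
{'time_s': 18.225, 'tool_pos': [0.4342, 0.1168, 0.1674], 'tool_rot': [179.9262, 0.0678, 94.5688], 'force': [0.1434, 0.7333, 0.2684], 'grip_width': 0.0871}
9096 [432.9 121.8] [60.1 60.4] 4.8 None 0 [84.7 89.5]
3605 [439.8   2.1] [60.5 50.6] 5.5 None 0 [85.  89.6]
[ 0.0049 -0.0013  0.1264 -0.0075]
```

View pics/w9.png

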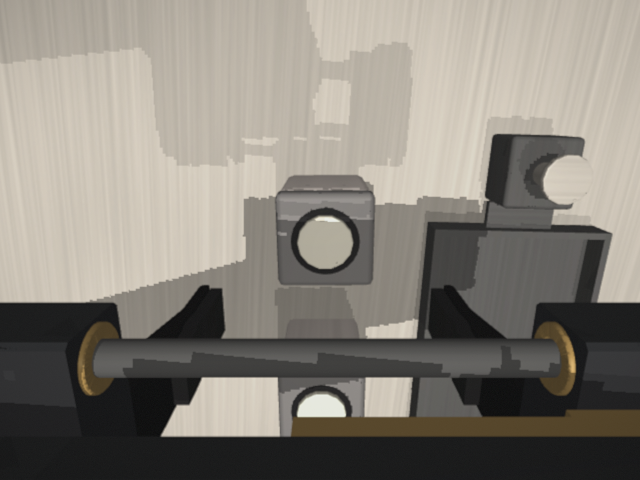

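B is at wrist pixel (325,240), its button still down.

Call:
servo_tool([
  [100,0.005,-0.0013,0.04,-0.006],
  [100,0.005,-0.0013,0.08,-0.006],
  [100,0.005,-0.0013,0.11,-0.006],
  [100,0.005,-0.0013,0.1265,-0.006],
  [60,0.005,-0.0013,0.1265,-0.006],
])

```text
time_s: 18.9
tool_pos: [0.4314, 0.1265, 0.0399]
tool_rot: [-179.9, -0.0, 95.4]
force: [-0.1, -0.8, 0.2]
grip_width: 0.0827
```

Call:
servo_tool([
  [50,0,0,0,0],
  [50,0,0,0,0],
  [50,0,0,0,0],
  [50,0,0,-0.01,0],
  [50,0,0,-0.05,0],
])

```text
time_s: 19.52
tool_pos: [0.4294, 0.1249, 0.0892]
tool_rot: [-179.6, 0.1, 95.3]
force: [1.3, -0.6, -2.9]
grip_width: 0.0595
```

Run:
```python
from h import *
o=obs()
print(shift(o['tool_pos'],o['tool_rot'][2],(.586,.0594,.12),93.15))
```

```text
{'time_s': 19.525, 'tool_pos': [0.4294, 0.1249, 0.0892], 'tool_rot': [-179.6434, 0.0596, 95.3305], 'force': [1.2775, -0.6372, -2.9422], 'grip_width': 0.0595}
[-0.0797  0.1498 -0.0308  0.0381]
```

Call:
servo_tool([
  [50,0,0,-0.03,0],
  [50,-0.025,0.05,-0.031,0],
  [50,-0.052,0.1,-0.031,0.02],
  [50,-0.077,0.147,-0.031,0.038],
  [50,-0.077,0.15,-0.031,0.038],
])

```text
time_s: 20.15
tool_pos: [0.5911, 0.0594, 0.121]
tool_rot: [180.0, 0.1, 92.9]
force: [-1.0, -0.7, -2.8]
grip_width: 0.06
```

Run:
```python
from h import *
o=obs()
for n in ('wrist','side'): c=cam(n,'w10%s.png'%n)
```

```text
{'time_s': 20.15, 'tool_pos': [0.5911, 0.0594, 0.121], 'tool_rot': [179.9845, 0.0888, 92.8519], 'force': [-1.046, -0.7433, -2.7992], 'grip_width': 0.06}
```

View pics/w10wrist.png

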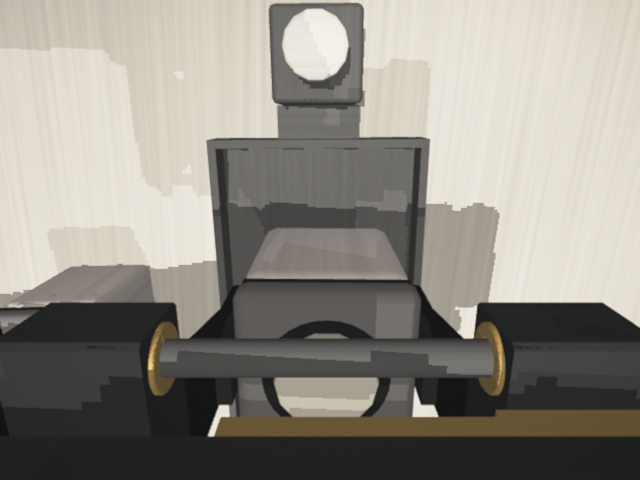

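View pics/w10side.png

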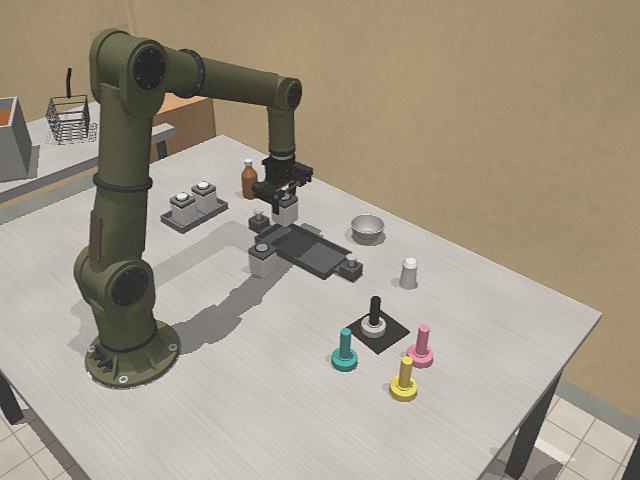

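The wrist view shows the held canister centred over the carrier (walls at columns 210 and 428). I lower it.

Call:
servo_tool([
  [50,0,-0.003,0.03,0],
  [50,0,-0.003,0.055,0],
  [50,0,-0.003,0.066,0],
  [50,0,-0.003,0.072,0],
  [50,0,-0.003,0.0755,0],
])

```text
time_s: 20.88
tool_pos: [0.5859, 0.0632, 0.0467]
tool_rot: [179.9, -0.0, 93.2]
force: [-0.1, -1.1, -2.9]
grip_width: 0.0598
```

Call:
servo_tool([
  [85,0,0,0,0],
  [85,0,0,0,0],
  [85,0,0,0,0],
  [85,0,0,-0.03,0],
  [100,0,0,-0.08,0],
])

```text
time_s: 21.5
tool_pos: [0.5841, 0.0626, 0.1253]
tool_rot: [-179.8, 0.0, 93.2]
force: [1.0, 0.3, 0.7]
grip_width: 0.0787
```

```bash
python3 -c "
from h import *
o=obs()
print(shift(o['tool_pos'],o['tool_rot'][2],(.4395,-.0015,.166),95.))
c=cam('side');
for x in lids(c): print(*x)
"
```

```text
{'time_s': 21.5, 'tool_pos': [0.5841, 0.0626, 0.1253], 'tool_rot': [-179.7682, 0.0146, 93.1545], 'force': [1.0044, 0.3067, 0.6908], 'grip_width': 0.0787}
[-0.0561 -0.1479 -0.0407 -0.0322]
371 [ 765.3 2055.5] [ 57.8 367.7] 89.0 [ 762.  2052.1   99. ] 161 [ 86.  103.7]
135 [689.8 332.7] [41.5 52.3] 51.9 [690.9 331.6  99.1] 53 [ 85.9 103.2]
216 [528.9 383.5] [69.4 68.7] 2.7 [530.5 381.8  96.9] 42 [85.3 98. ]
231 [437.7 377.1] [67.9 69.5] 9.8 [438.  375.3  96.4] 48 [85.4 97.5]
266 [584.6  58. ] [66.9 66.2] 1.2 [582.9  56.5  94.7] 11 [85.4 93.3]
285 [437.6  -2.4] [65.  67.3] 2.5 None 0 [81.6 89.3]
105 [ 676.  -349.1] [37.2 35.3] 66.0 None 0 [81.4 89.7]
114 [ 330.9 -404.4] [25.7 24.8] 66.3 [ 329.1 -407.   101.2] 62 [ 89.6 104.7]
95 [ 461.5 -535.9] [18.  25.7] 30.9 [ 459.5 -535.6   99.7] 43 [ 87.  102.9]
112 [ 353.1 -564. ] [20.1 25.4] 32.2 [ 352.4 -565.4  100.8] 61 [ 88.5 104.3]
```

Call:
servo_tool([
  [100,-0.02,-0.05,-0.041,0],
  [100,-0.04,-0.1,-0.041,-0.02],
  [100,-0.056,-0.147,-0.041,-0.032],
  [100,-0.056,-0.148,-0.041,-0.032],
  [100,-0.056,-0.148,-0.041,-0.032],
])

```text
time_s: 22.18
tool_pos: [0.4418, -0.0009, 0.1678]
tool_rot: [179.9, 0.0, 95.0]
force: [0.0, 0.6, -0.2]
grip_width: 0.0875
```

Run:
```python
from h import *
o=obs()
c=cam('wrist','w11.png')
for x in lids(c): print(*x)
print(shift(o['tool_pos'],o['tool_rot'][2],(.4395,-.0015,.041),95.))
```

```text
{'time_s': 22.175, 'tool_pos': [0.4418, -0.0009, 0.1678], 'tool_rot': [179.8618, 0.0022, 94.9831], 'force': [0.0007, 0.5626, -0.1909], 'grip_width': 0.0875}
11155 [585.2  58.8] [60.6 60.2] 2.6 [585.3  59.2  94.2] 2013 [89.6 94.5]
8969 [4.399e+02 4.000e-01] [60.1 59.6] 4.6 None 0 [84.7 89.5]
[-0.0004 -0.0023  0.1268 -0.0003]
```

View pics/w11.png

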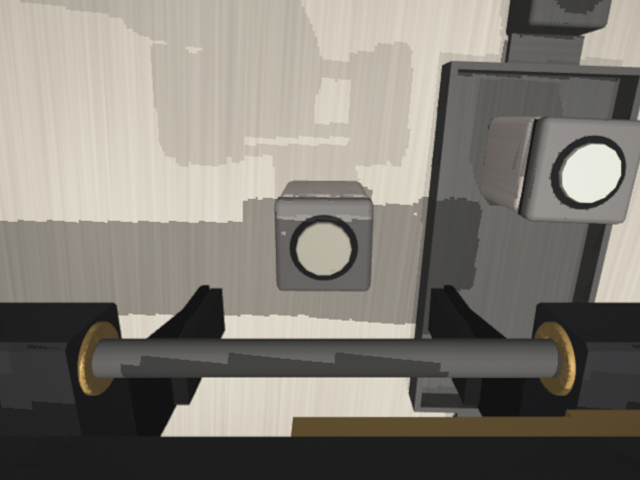

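B stands upright in the carrier (585,170) with its button down (94 mm = 89 + 5). C is at (323,245). I pick C.

Call:
servo_tool([
  [100,0,-0.002,0.04,0],
  [100,0,-0.002,0.08,0],
  [100,0,-0.002,0.11,0],
  [100,0,-0.002,0.1265,0],
  [60,0,-0.002,0.1265,0],
])

```text
time_s: 22.85
tool_pos: [0.4386, -0.0007, 0.0392]
tool_rot: [-179.8, -0.0, 95.1]
force: [-0.6, 0.2, 0.3]
grip_width: 0.0826
```

Call:
servo_tool([
  [50,0,0,0,0],
  [50,0,0,0,0],
  [50,0,0,0,0],
  [50,0,0,-0.01,0],
  [50,0,0,-0.05,0],
])

```text
time_s: 23.48
tool_pos: [0.436, -0.0016, 0.0893]
tool_rot: [-179.6, -0.0, 95.0]
force: [1.0, 0.4, -3.0]
grip_width: 0.0597
```

Run:
```python
from h import *
o=obs()
print(shift(o['tool_pos'],o['tool_rot'][2],(.593,-.09,.12),93.15))
```

```text
{'time_s': 23.475, 'tool_pos': [0.436, -0.0016, 0.0893], 'tool_rot': [-179.6307, -0.0207, 94.9852], 'force': [1.0153, 0.4388, -2.9699], 'grip_width': 0.0597}
[-0.1017  0.1487 -0.0307  0.032 ]
```

Call:
servo_tool([
  [50,0,0,-0.03,0],
  [50,-0.034,0.05,-0.031,0],
  [50,-0.068,0.1,-0.031,0.016],
  [50,-0.1,0.147,-0.031,0.032],
  [50,-0.1,0.147,-0.031,0.032],
])

```text
time_s: 24.1
tool_pos: [0.5958, -0.0917, 0.1205]
tool_rot: [-180.0, 0.1, 92.9]
force: [-2.4, 0.4, -3.5]
grip_width: 0.0596
```

Run:
```python
from h import *
o=obs()
for n in ('wrist',): c=cam(n,'w12%s.png'%n)
```

```text
{'time_s': 24.1, 'tool_pos': [0.5958, -0.0917, 0.1205], 'tool_rot': [-179.9537, 0.0855, 92.914], 'force': [-2.3603, 0.4156, -3.4837], 'grip_width': 0.0596}
```

View pics/w12wrist.png

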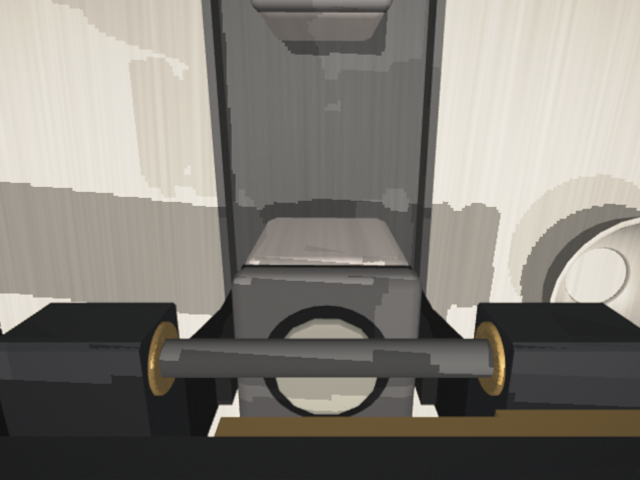

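Canister C is centred between the carrier walls (columns 225 and 430), and the bowl (600,270) is clear. I lower it.

Call:
servo_tool([
  [50,0,-0.001,0.03,0],
  [50,0,-0.001,0.055,0],
  [50,0,-0.001,0.066,0],
  [50,0,-0.001,0.073,0],
  [50,0,-0.001,0.0765,0],
])

```text
time_s: 24.78
tool_pos: [0.5932, -0.088, 0.0464]
tool_rot: [180.0, -0.0, 93.2]
force: [-6.8, 0.6, 14.1]
grip_width: 0.0599
```

Call:
servo_tool([
  [85,0,0,0,0],
  [85,0,0,0,0],
  [85,0,0,0,0],
  [85,0,0,-0.04,0],
  [100,0,0,-0.1,0],
])

```text
time_s: 25.4
tool_pos: [0.5914, -0.0881, 0.1442]
tool_rot: [-179.7, -0.0, 93.2]
force: [1.4, -0.3, 0.7]
grip_width: 0.0782
```

Run:
```python
from h import *
o=obs()
C={n:cam(n,'w13%s.png'%n) for n in('scene','side')}
for n in C:
    print(n)
    for x in lids(C[n]): print(*x)
    W=cloud(C[n])
    q=(W[...,0]>0.4)&(W[...,0]<0.55)&(W[...,1]>-.46)&(W[...,1]<-.33)
    P=W[q]
    for a,b in((0.014,0.03),(0.05,0.1),(0.1,0.12)):
        p=P[(P[:,2]>a)&(P[:,2]<b)];
        if len(p)>5:
            (cx,cy),r=cv2.minEnclosingCircle((p[:,:2]*1000).astype(np.float32));print(a,len(p),round(cx,1),round(cy,1),round(r,1),np.round(np.median(p,0)*1000,1))
```

```text
{'time_s': 25.4, 'tool_pos': [0.5914, -0.0881, 0.1442], 'tool_rot': [-179.7485, -0.0401, 93.1507], 'force': [1.3757, -0.3162, 0.7475], 'grip_width': 0.0782}
scene
402 [444.7 378.5] [61.6 61.7] 2.6 [445.7 375.3  98.2] 126 [ 89.3 101.1]
440 [535.8 385.4] [64.3 60.7] 3.8 [538.1 383.9  98.6] 137 [ 89.7 101.4]
479 [587.7  59. ] [61.2 60.5] 3.3 [587.7  59.   95.4] 143 [90.3 96.4]
141 [617.6 -85.3] [16.3 60. ] 2.0 [615.7 -86.2  94.7] 14 [88.2 94. ]
244 [705.1 337.1] [54.4 42.9] 51.2 [706.3 334.7  98.9] 126 [ 89.3 103.5]
206 [ 683.5 -344.5] [40.2 40.8] 88.2 [ 681.3 -342.1   94.6] 10 [83.8 93.4]
0.014 172 474.6 -405.7 67.0 [ 482.5 -379.9   27.1]
0.05 100 467.9 -387.3 12.7 [ 475.8 -384.1   74.1]
0.1 87 466.3 -386.9 14.5 [ 470.5 -386.9  112.9]
side
387 [ 763.1 2046.9] [ 72.2 369.7] 89.1 [ 767.6 2052.2   99. ] 173 [ 86.3 103.9]
133 [689.3 333. ] [40.3 52.1] 49.4 [691.8 331.9  98.7] 46 [ 86.4 102.5]
216 [532.8 383.1] [68.4 66.4] 2.0 [530.4 380.   96.6] 45 [85.3 98.4]
226 [439.6 375.3] [63.9 63.6] 7.1 [439.3 374.7  96.3] 51 [85.5 97.6]
259 [583.1  56.6] [64.8 64.5] 3.1 [579.8  51.9  95.2] 9 [85.6 93. ]
301 [589.5 -87.8] [66. 64.] 2.8 [588.8 -92.5  95. ] 24 [85.4 93.9]
104 [ 676.9 -346.3] [38.7 36.1] 50.3 None 0 [81.7 90.2]
83 [ 458.1 -392.7] [14.6 24.5] 26.9 [ 457.1 -393.8   99.4] 38 [ 85.6 103.7]
105 [ 327.7 -405.8] [22.5 25.2] 19.0 [ 326.2 -407.4  100.7] 52 [ 87.8 104.1]
95 [ 462.  -536.5] [17.4 26.1] 36.7 [ 460.8 -536.7  100.2] 42 [ 87.  103.8]
101 [ 352.1 -563.1] [12.8 25.4] 21.5 [ 351.  -566.3   99.8] 39 [ 85.5 103.6]
0.014 286 464.5 -390.4 33.6 [ 451.8 -399.7   25.5]
0.05 150 461.3 -391.2 13.1 [ 456.1 -396.3   76. ]
0.1 86 464.7 -391.2 14.6 [ 460.  -390.8  109.7]
```

View pics/w13scene.png

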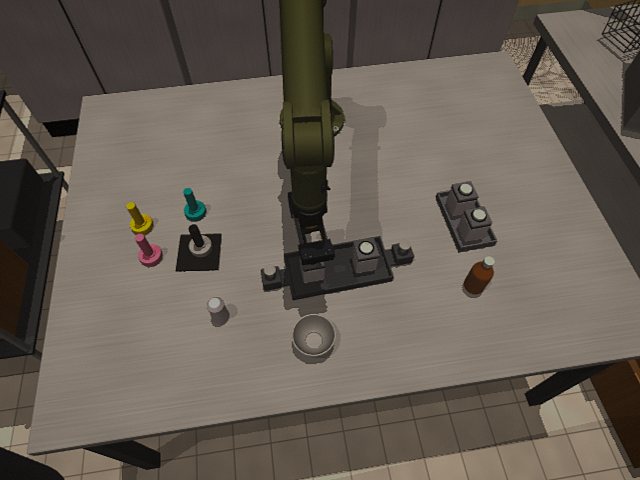

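All four are sorted. The scene view shows the tub pair at (463,195) and (478,225) and the carrier pair at (312,262) and (367,252). Next comes the black-handled pounder on the mat at (200,243).

Run:
```python
from h import *
o=obs()
print(shift((.5925,-.088,.146),93.15,(.466,-.389,.22),90))
```

```text
{'time_s': 25.5, 'tool_pos': [0.5979, -0.0889, 0.153], 'tool_rot': [179.2299, 0.1282, 93.1355], 'force': [1.0337, -0.3569, 0.492], 'grip_width': 0.0836}
[-0.2936 -0.1428 -0.074   0.055 ]
```

Call:
servo_tool([
  [100,0,0,-0.04,0],
  [100,-0.05,-0.025,-0.07,0],
  [100,-0.105,-0.05,-0.074,0.02],
  [100,-0.16,-0.078,-0.074,0.04],
  [100,-0.215,-0.105,-0.074,0.055],
])

```text
time_s: 26.12
tool_pos: [0.4992, -0.3105, 0.2194]
tool_rot: [179.9, 0.0, 90.0]
force: [0.6, 0.1, 0.4]
grip_width: 0.0871
```

Call:
servo_tool([
  [70,-0.05,-0.025,0,0],
  [70,-0.0765,-0.042,0,0],
  [70,-0.0765,-0.042,0,0],
  [70,-0.0765,-0.042,0,0],
])

```text
time_s: 26.62
tool_pos: [0.4589, -0.384, 0.2189]
tool_rot: [180.0, -0.1, 90.1]
force: [0.4, 0.5, -0.6]
grip_width: 0.0624
```

Run:
```python
from h import *
o=obs()
c=cam('wrist','w14.png')
W=cloud(c)
q=(W[...,0]>0.4)&(W[...,0]<0.54)&(W[...,1]>-.46)&(W[...,1]<-.33)
P=W[q]
for a,b in((0.02,0.032),(0.05,0.1),(0.104,0.12)):
    p=P[(P[:,2]>a)&(P[:,2]<b)];
    if len(p)>5:
        (cx,cy),r=cv2.minEnclosingCircle((p[:,:2]*1000).astype(np.float32));print(a,len(p),round(cx,1),round(cy,1),round(r,1),np.round(np.median(p,0)*1000,1))
g=c['frame'].astype(int).max(-1)
m=(W[...,2]>0.002)&(W[...,2]<0.011)&(g<70)&(W[...,1]>-.5)&(W[...,1]<-.3)
m=cv2.morphologyEx(m.astype(np.uint8),cv2.MORPH_OPEN,np.ones((5,5)))>0
p=W[m];print(cv2.minAreaRect((p[:,:2]*1000).astype(np.float32)),m.sum())
```

```text
{'time_s': 26.625, 'tool_pos': [0.4589, -0.384, 0.2189], 'tool_rot': [179.9639, -0.0554, 90.0807], 'force': [0.3846, 0.4646, -0.5954], 'grip_width': 0.0624}
0.02 2548 465.9 -388.9 31.9 [ 463.7 -378.4   28. ]
0.05 463 465.4 -386.6 12.6 [ 464.7 -377.9   77.8]
0.104 1128 465.8 -388.8 13.0 [ 465.3 -387.2  112.6]
((474.7960205078125, -396.58929443359375), (118.71166229248047, 118.85844421386719), 83.11304473876953) 11388
```

View pics/w14.png

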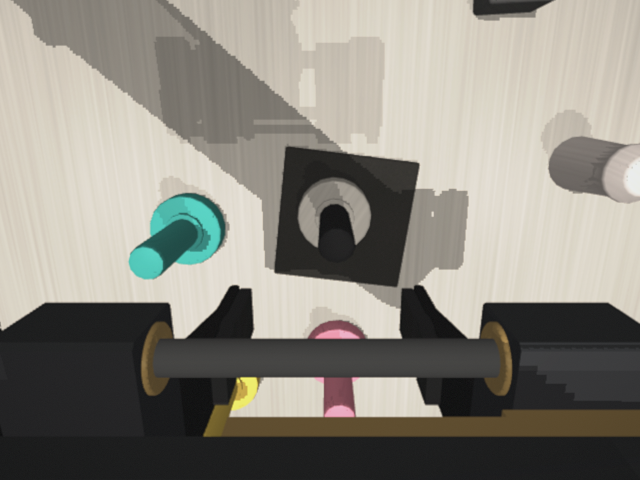

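The wrist view shows the black-handled steel pounder on the mat at (335,215), with turquoise (180,240), pink (340,360) and yellow (240,390) outside the jaws. The choice is confirmed: pounder at (0.4655, -0.389), mat centre (0.475, -0.397).

Call:
servo_tool([
  [70,-0.004,0.0065,0.05,0],
  [70,-0.004,0.0065,0.1,0],
  [70,-0.004,0.0065,0.14,0],
  [60,-0.004,0.0065,0.16,0],
  [50,-0.004,0.0065,0.16,0],
], grip_force=60)

```text
time_s: 27.3
tool_pos: [0.4647, -0.3878, 0.0581]
tool_rot: [-179.9, -0.1, 90.1]
force: [-0.7, 0.1, 0.2]
grip_width: 0.049
```

Call:
servo_tool([
  [15,0,0,0,0],
  [15,0,0,0,0],
  [15,0,0,0,0],
  [15,0,0,0,0],
  [15,0,0,0,0],
])

```text
time_s: 27.92
tool_pos: [0.4657, -0.3899, 0.0607]
tool_rot: [179.8, 0.1, 90.0]
force: [1.9, -0.7, 5.9]
grip_width: 0.0247
```

Call:
servo_tool([
  [10,0,0,0,0],
  [10,0,0,-0.02,0],
  [10,0,0,-0.07,0],
  [10,0,0,-0.12,0],
  [10,0,0,-0.13,0],
])

```text
time_s: 28.55
tool_pos: [0.4657, -0.3906, 0.1933]
tool_rot: [179.7, 0.2, 90.0]
force: [-0.5, -0.6, -4.8]
grip_width: 0.0249
```

Run:
```python
from h import *
o=obs()
C={n:cam(n,'w15%s.png'%n) for n in('wrist','scene','side')}
for n in ('scene','side'):
    W=cloud(C[n])
    for nm,(ya,yb) in dict(L=(0.13,0.22),R=(-0.25,-0.16)).items():
        q=(W[...,2]>0.062)&(W[...,2]<0.078)&(W[...,0]>0.53)&(W[...,0]<0.65)&(W[...,1]>ya)&(W[...,1]<yb)
        P=W[q]
        if len(P)>10: (cx,cy),r=cv2.minEnclosingCircle((P[:,:2]*1000).astype(np.float32));print(n,'pin',nm,len(P),round(cx,1),round(cy,1),r)
```

```text
{'time_s': 28.55, 'tool_pos': [0.4657, -0.3906, 0.1933], 'tool_rot': [179.7079, 0.215, 89.9795], 'force': [-0.538, -0.5904, -4.7871], 'grip_width': 0.0249}
scene pin L 98 581.6 168.5 16.050655364990234
scene pin R 106 602.2 -200.2 16.84310531616211
side pin L 53 578.9 168.7 19.25086784362793
```

View pics/w15side.png

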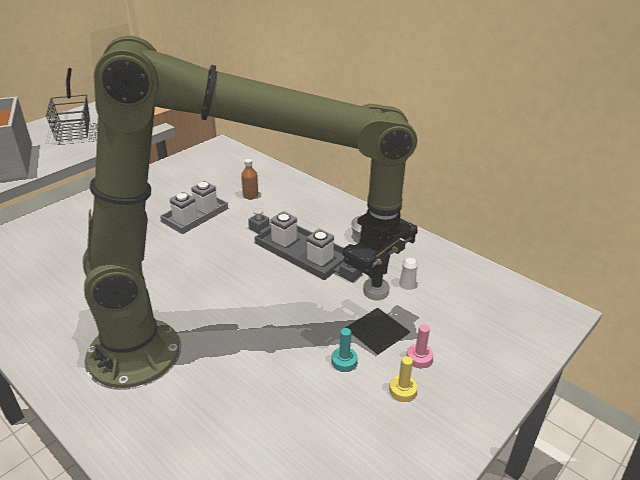

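View pics/w15wrist.png

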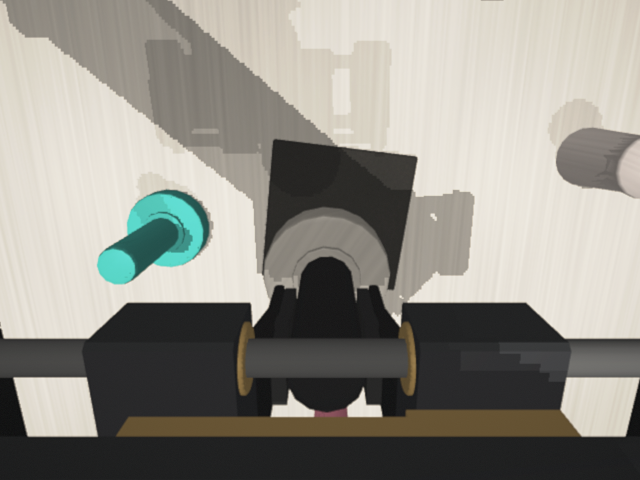

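The pounder is held upright (wrist view: handle between the pads at (325,330), clear of everything). I move it over the right pin.

Call:
servo_tool([
  [10,0.042,0.03,0,0],
  [10,0.085,0.06,0,0],
  [10,0.13,0.095,0,0],
  [10,0.17,0.12,0,0],
  [10,0.189,0.134,0,0],
])

```text
time_s: 29.32
tool_pos: [0.5985, -0.1955, 0.1857]
tool_rot: [-179.7, -0.2, 90.3]
force: [-0.7, -0.2, -4.5]
grip_width: 0.0249
```

Call:
servo_tool([
  [10,0,0,0.025,0],
  [10,0,0,0.045,0],
  [10,0,0,0.045,0],
])

```text
time_s: 29.7
tool_pos: [0.5956, -0.2008, 0.1404]
tool_rot: [-179.6, -0.1, 89.9]
force: [0.1, -0.3, -4.1]
grip_width: 0.0249
```

Run:
```python
from h import *
o=obs()
C={n:cam(n,'w16%s.png'%n) for n in('wrist','scene','side')}
a=C['scene']['frame'][180:330,200:420];b=C['side']['frame'][180:330,250:450]
cv2.imwrite('pics/w16c.png',np.hstack([cv2.resize(a,(400,300)),cv2.resize(b,(400,300))]))
```

```text
{'time_s': 29.7, 'tool_pos': [0.5956, -0.2008, 0.1404], 'tool_rot': [-179.6013, -0.0718, 89.8928], 'force': [0.0625, -0.3388, -4.0997], 'grip_width': 0.0249}
```

View pics/w16c.png

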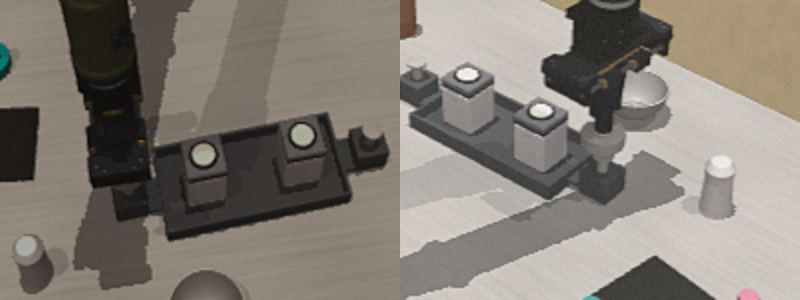

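View pics/w16wrist.png

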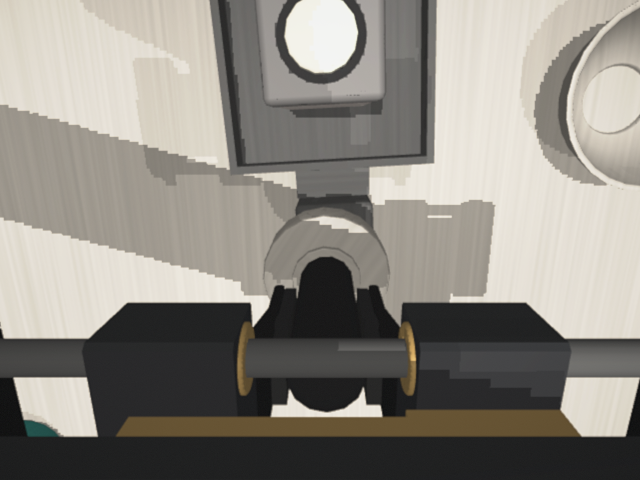

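The disc hangs squarely above the right pin, and the jaws are clear of it. I drive it down in steps.

Call:
servo_tool([
  [10,0,0,0.012,0],
  [10,0,0,0.019,0],
  [10,0,0,0.024,0],
  [10,0,0,0.028,0],
])

```text
time_s: 30.35
tool_pos: [0.5984, -0.2003, 0.1166]
tool_rot: [180.0, 0.0, 90.0]
force: [-0.2, 0.9, -3.4]
grip_width: 0.0251
```

Call:
servo_tool([
  [10,0,0,0.003,0],
  [10,0,0,0.006,0],
  [10,0,0,0.008,0],
])

```text
time_s: 30.72
tool_pos: [0.5984, -0.2002, 0.1086]
tool_rot: [-180.0, -0.0, 90.0]
force: [-3.4, 1.0, 6.9]
grip_width: 0.0248
```

Call:
servo_tool([
  [10,0,0,0.001,0],
  [10,0,0,0.002,0],
])

```text
time_s: 30.98
tool_pos: [0.5986, -0.2002, 0.1085]
tool_rot: [180.0, -0.0, 90.0]
force: [-6.1, 1.9, 12.2]
grip_width: 0.0251
```

Call:
servo_tool([
  [10,0,0,-0.04,0],
  [10,0,0,-0.08,0],
  [10,0.03,0,-0.09,0],
  [10,0.085,-0.004,-0.09,0],
  [10,0.14,-0.008,-0.09,0],
])

```text
time_s: 31.6
tool_pos: [0.5905, -0.059, 0.1959]
tool_rot: [179.9, -0.0, 89.9]
force: [0.6, 0.1, -4.4]
grip_width: 0.025
```

Call:
servo_tool([
  [10,0.055,-0.003,0,0],
  [10,0.11,-0.006,0,0],
  [10,0.165,-0.009,0,0],
  [10,0.21,-0.0105,0,0],
  [10,0.2285,-0.0105,0,0],
])

```text
time_s: 32.22
tool_pos: [0.579, 0.1727, 0.1956]
tool_rot: [-180.0, -0.1, 90.3]
force: [-0.8, 0.0, -3.9]
grip_width: 0.0251
```

Call:
servo_tool([
  [10,0,0,0.025,0],
  [10,0,0,0.05,0],
  [10,0,0,0.05,0],
])

```text
time_s: 32.6
tool_pos: [0.5784, 0.1665, 0.1434]
tool_rot: [-179.7, 0.1, 89.9]
force: [0.6, -0.6, -4.0]
grip_width: 0.0252
```

Run:
```python
from h import *
o=obs()
C={n:cam(n,'w17%s.png'%n) for n in('wrist','scene','side')}
for n in ('scene','side'):
    W=cloud(C[n]);q=(abs(W[...,0]-.60)<.012)&(abs(W[...,1]+.201)<.012);print(n,'pinR top',np.nanpercentile(W[q][:,2],[50,90]))
a=C['scene']['frame'][180:330,250:470];b=C['side']['frame'][130:280,200:400]
cv2.imwrite('pics/w17c.png',np.hstack([cv2.resize(a,(400,300)),cv2.resize(b,(400,300))]))
```

```text
{'time_s': 32.6, 'tool_pos': [0.5784, 0.1665, 0.1434], 'tool_rot': [-179.7154, 0.1326, 89.9292], 'force': [0.6048, -0.6386, -3.9639], 'grip_width': 0.0252}
scene pinR top [0.05532839 0.05753243]
side pinR top [0.05012066 0.05411181]
```

View pics/w17c.png

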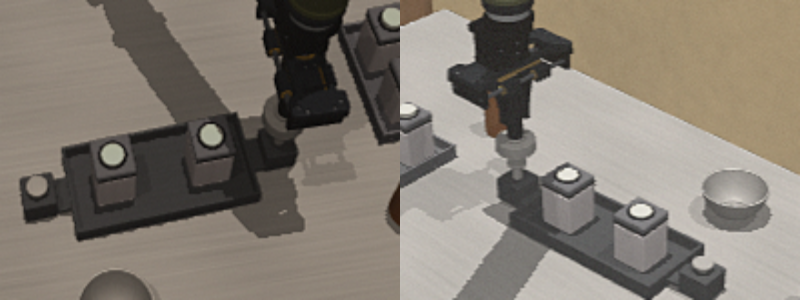

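View pics/w17wrist.png

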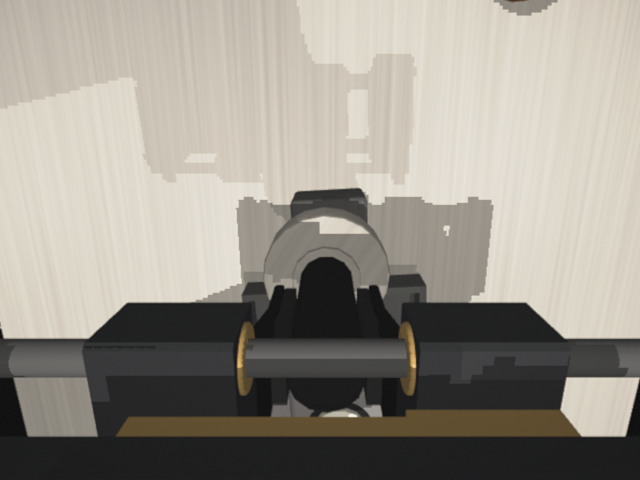

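The right pin reads 50-55 mm in the two cameras, consistent with fully down at 54 mm. The pounder now hangs over the left pin.

Call:
servo_tool([
  [10,0.001,0.001,0.013,0],
  [10,0.001,0.001,0.021,0],
  [10,0.001,0.001,0.026,0],
  [10,0.001,0.001,0.03,0],
  [10,0.001,0.001,0.034,0],
])

```text
time_s: 33.38
tool_pos: [0.5809, 0.1692, 0.1113]
tool_rot: [-180.0, 0.0, 90.0]
force: [-0.0, -0.5, -3.9]
grip_width: 0.0249
```

Call:
servo_tool([
  [10,0,0,0.003,0],
  [10,0,0,0.005,0],
  [10,0,0,0.006,0],
])

```text
time_s: 33.75
tool_pos: [0.5809, 0.1693, 0.1085]
tool_rot: [180.0, 0.0, 90.0]
force: [-6.1, -1.8, 13.0]
grip_width: 0.0252
```

Call:
servo_tool([
  [10,0,0,-0.04,0],
  [10,0,0,-0.09,0],
  [10,-0.04,-0.008,-0.095,0],
  [10,-0.095,-0.02,-0.095,0],
  [10,-0.15,-0.03,-0.095,0],
])

```text
time_s: 34.38
tool_pos: [0.5506, 0.0178, 0.2009]
tool_rot: [180.0, 0.0, 90.1]
force: [1.4, 0.0, -3.4]
grip_width: 0.0249
```

Call:
servo_tool([
  [10,-0.055,-0.01,0,0],
  [10,-0.11,-0.021,0,0],
  [10,-0.165,-0.031,0,0],
  [10,-0.22,-0.042,0,0],
  [10,-0.275,-0.052,0,0],
])

```text
time_s: 35.0
tool_pos: [0.4985, -0.2574, 0.2008]
tool_rot: [180.0, 0.0, 90.0]
force: [0.9, -0.3, -3.6]
grip_width: 0.0249
```

Call:
servo_tool([
  [10,-0.055,-0.01,0,0],
  [10,-0.11,-0.02,0,0],
  [10,-0.139,-0.026,0.01,0],
  [10,-0.139,-0.026,0.03,0],
  [10,-0.139,-0.026,0.05,0],
])

```text
time_s: 35.62
tool_pos: [0.4729, -0.3948, 0.1497]
tool_rot: [-180.0, -0.0, 90.0]
force: [1.2, -0.3, -4.9]
grip_width: 0.0247
```

Run:
```python
from h import *
o=obs()
C={n:cam(n,'w18%s.png'%n) for n in('wrist','scene','side')}
for n in ('scene','side'):
    W=cloud(C[n])
    for p in((.60,-.201),(.58,.1685)):
        q=(abs(W[...,0]-p[0])<.012)&(abs(W[...,1]-p[1])<.012);print(n,'pin top',np.nanpercentile(W[q][:,2],[50,90]))
    for x in lids(C[n]):
        if x[0]>200:print(*x)
```

```text
{'time_s': 35.625, 'tool_pos': [0.4729, -0.3948, 0.1497], 'tool_rot': [-179.9968, -0.0205, 89.9755], 'force': [1.2088, -0.2668, -4.888], 'grip_width': 0.0247}
scene pin top [0.05553895 0.05843142]
scene pin top [0.05476468 0.0579429 ]
407 [444.2 378.4] [61.6 62. ] 3.9 [447.2 374.4  98.2] 129 [ 89.8 101.4]
435 [535.5 385.4] [63.2 60.7] 2.6 [536.1 384.4  98.4] 144 [ 89.8 101.7]
475 [586.9  59.3] [63.  59.7] 3.4 [587.5  58.6  95.5] 128 [89.9 96.6]
484 [593.7 -86.5] [62.7 59.6] 3.4 [594.  -86.   95.7] 153 [90.5 97.8]
235 [704.2 337.4] [54.2 44.8] 48.1 [707.  334.7  98.2] 119 [ 89.3 103. ]
201 [ 682.4 -343.7] [39.1 40.2] 20.7 [ 684.6 -340.2   94.2] 8 [83.8 93.5]
side pin top [0.05394187 0.05614635]
side pin top [0.05028788 0.05441375]
389 [ 761.2 2055. ] [ 59.4 368. ] 88.5 [ 758.8 2052.9   99.3] 151 [ 86.1 103.3]
210 [530.7 382.9] [65.9 67.5] 7.4 [530.2 381.6  97.5] 41 [86.2 98.9]
231 [438.  374.3] [63.2 66.2] 2.5 [438.9 374.8  96.8] 47 [85.2 97.9]
261 [582.1  57.8] [63.8 65.3] 4.8 [579.8  54.6  94.9] 15 [85.4 93.5]
297 [590.4 -88.8] [63.5 64.3] 0.8 [589.2 -90.7  95.1] 17 [86.1 93.6]
```

View pics/w18scene.png

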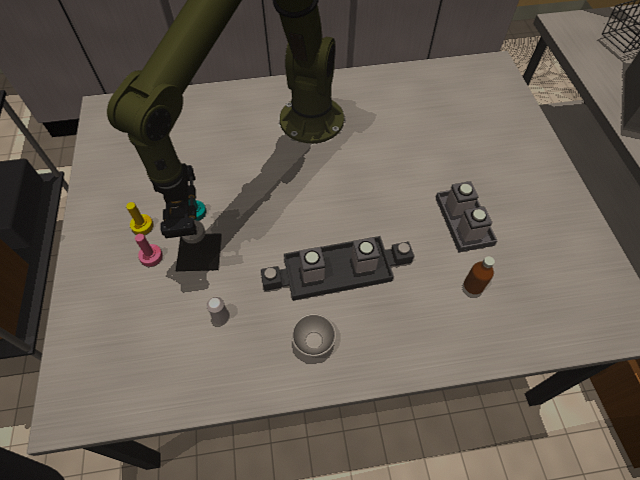

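View pics/w18wrist.png

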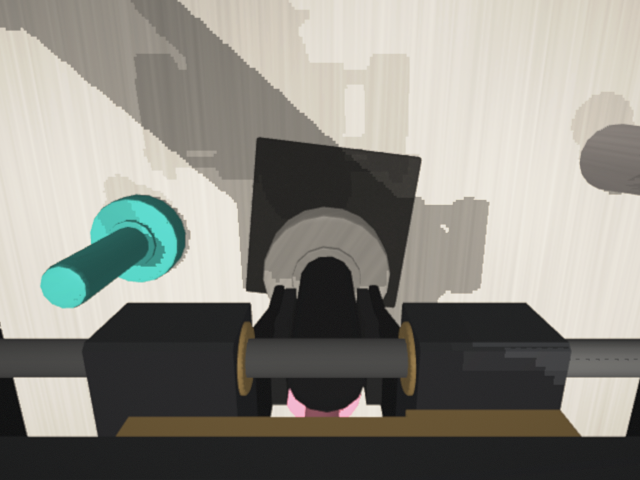

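Both pins are down, at about 54 mm. The pounder hangs over the mat (mat corners 257,138 to 420,157), and I set it down.

Call:
servo_tool([
  [10,0,0,0.04,0],
  [10,0,0,0.07,0],
  [10,0,0,0.084,0],
  [10,0,0,0.0885,0],
  [10,0,0,0.091,0],
])

```text
time_s: 36.4
tool_pos: [0.474, -0.3953, 0.0614]
tool_rot: [179.9, 0.1, 90.0]
force: [-0.2, -0.6, -4.1]
grip_width: 0.0251
```

Call:
servo_tool([
  [10,0,0,0.0015,0],
])

```text
time_s: 36.52
tool_pos: [0.4741, -0.3954, 0.0606]
tool_rot: [179.9, 0.1, 90.0]
force: [-1.7, 2.4, 5.4]
grip_width: 0.025
```

Contact made. I release and lift away.

Call:
servo_tool([
  [70,0,0,0,0],
  [70,0,0,0,0],
  [70,0,0,0,0],
  [70,0,0,0,0],
  [70,0,0,0,0],
])

```text
time_s: 37.15
tool_pos: [0.473, -0.3947, 0.0585]
tool_rot: [180.0, 0.0, 90.0]
force: [-0.2, -0.4, 0.0]
grip_width: 0.0596
```

Call:
servo_tool([
  [70,0,0,-0.04,0],
  [70,0,0,-0.1,0],
  [70,0,0,-0.16,0],
  [70,0.06,0,-0.18,0],
  [70,0.11,0,-0.18,0],
])

```text
time_s: 37.78
tool_pos: [0.4741, -0.284, 0.2412]
tool_rot: [179.7, 0.1, 90.0]
force: [0.6, 0.6, 0.7]
grip_width: 0.0613
```

Call:
servo_tool([
  [70,0,-0.01,-0.02,0],
  [70,0,-0.01,-0.02,0],
  [70,0,-0.01,-0.02,0],
])

```text
time_s: 38.15
tool_pos: [0.4628, -0.2854, 0.258]
tool_rot: [-180.0, 0.0, 89.9]
force: [0.7, -0.1, -0.4]
grip_width: 0.0609
```

Run:
```python
from h import *
o=obs()
C={n:cam(n,'w19%s.png'%n) for n in('scene','side')}
for n in ('scene','side'):
    W=cloud(C[n])
    for p in((.60,-.201),(.58,.1685)):
        q=(abs(W[...,0]-p[0])<.012)&(abs(W[...,1]-p[1])<.012);print(n,'pin top',np.nanpercentile(W[q][:,2],[50,90]))
    for x in lids(C[n]):
        if x[0]>200:print(*x)
    q=(W[...,0]>0.42)&(W[...,0]<0.53)&(W[...,1]>-.45)&(W[...,1]<-.34)&(W[...,2]>.1)
    print('pounder top',np.round(np.nanmean(W[q],0),3),q.sum())
a=C['scene']['frame'][160:350,100:520];b=C['side']['frame']
cv2.imwrite('pics/w19c.png',np.hstack([cv2.resize(a,(400,300)),cv2.resize(b,(400,300))]))
```

```text
{'time_s': 38.15, 'tool_pos': [0.4628, -0.2854, 0.258], 'tool_rot': [-179.9924, 0.0031, 89.9208], 'force': [0.6649, -0.1151, -0.418], 'grip_width': 0.0609}
scene pin top [0.0549553 0.0579587]
scene pin top [0.05442458 0.05748013]
402 [445.  378.1] [61.3 63.2] 1.9 [446.  375.7  98.7] 123 [ 89.9 101.4]
434 [536.3 385.5] [61.2 63.1] 3.1 [537.8 385.   98.6] 136 [ 89.2 101.8]
476 [587.  59.] [61.8 60.2] 3.1 [589.4  58.8  95.3] 151 [90.3 96.7]
481 [594.7 -86.4] [61.7 59.7] 2.9 [595.1 -86.9  95.7] 142 [90.4 97.4]
247 [702.8 336.5] [54.8 48.3] 33.3 [707.8 334.8  99.1] 128 [ 90.  103.7]
203 [ 683.5 -343.1] [40.1 41.4] 45.2 [ 679.2 -346.8   94.2] 8 [83.9 93.2]
pounder top [ 0.478 -0.387  0.16 ] 97
side pin top [0.05037838 0.05397066]
side pin top [0.05021445 0.0538187 ]
297 [ 721.4 2052.3] [289.   56.1] 1.3 [ 719.8 2051.3   99.9] 133 [ 87.  103.9]
218 [533.  383.9] [66.1 69.9] 5.9 [530.3 381.7  97.1] 43 [85.2 98.5]
229 [438.5 376.2] [64.8 70.3] 1.4 [439.9 374.8  97.1] 44 [85.2 98.1]
265 [582.2  57.3] [64.3 65.6] 4.0 [582.   53.   95.6] 10 [85.5 93.2]
278 [589.9 -88.6] [64.8 65.7] 2.4 [589.8 -87.8  95.3] 15 [86.5 93.5]
pounder top [ 0.471 -0.374  0.317] 139
```

View pics/w19c.png

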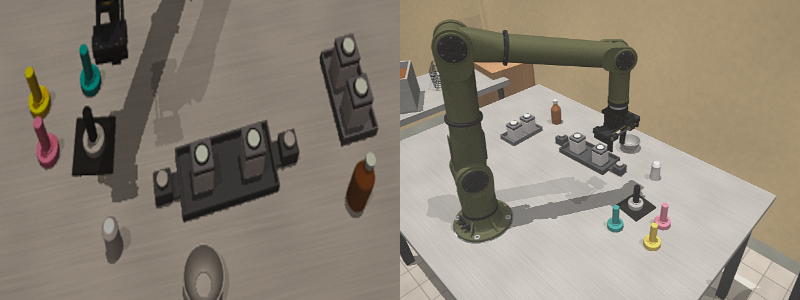

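Both views agree: the pounder stands on its mat, both pins are down, and the canisters are upright (good ones in the carrier, faulty ones in the tub). The bowl, bottle and shaker are in place. I hand it in.

```bash
python3 -c "
from h import *
print(ticket.sign_off())"
```

```text
the job is handed in; nothing more can be done
None
```

I finished the job and handed it in at about 38 s, well inside the 208 s limit.

- **Canisters:** Four were on the bench, and I pressed each button right down. Two stayed down (button top 89 mm), and I stood those in the carrier. Two sprang back to 94 mm, and I stood those in the tub.
- **Pins:** After the sorting I drove both lock pins down with the black-handled pounder, which then went back on its mat. The gripper did not touch the pins.
- **Last checks:** In the final scene and side views:
  - Both pin tops read 50–55 mm, against 54 mm for fully down.
  - All four canisters stood upright, with button tops matching the sort.
  - The pounder stood upright on the mat.
  - The bowl, bottle and shaker looked undisturbed, and the arm was clear of everything.
- **Disagreements and gaps:**
  - The scene and side cameras differed by 3–5 mm, so I relied on the wrist camera for the canister and pounder grasps.
  - My last numeric check of the pounder's position picked up the gripper instead, so its placing rests on the pictures and the contact force when I set it down.
  - I noticed no knocked canister and no slackened grip.

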